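# Press a stack of microfluidic chips with release plates between them

### The job

Pull the press's sliding bed right out and stack all the chips on its steel platen between the guide posts, flat, centred and square with it, with one release plate between each chip and the next (none under the first or on top of the last; a spare plate stays on the bench). Push the bed fully home under the head, hold the button fully down for at least six seconds so that the head presses the stack, then let it go. Once the head is up, pull the bed right out again with the stack still in order, and leave the bottle, the tip box and the orchid alone.

Things in the scene. Friction and masses are not known exactly. Their poses are not given: they have to be found in the camera images.
- bed (a joint): slide of the press bed, m: 0 = right out (loading position, platen clear of the head), 0.20 = fully home, platen centred under the head. The bed is an aluminium plate 110 x 225 x 12 mm (top 38 mm above the bench) with a raised steel platen and, at its outer end, a bar handle. It stays where left (2 N friction, 8 N per m/s drag), stops dead at both ends and starts partly or nearly fully in.
- bed_handle (a point): middle of the bed's black bar handle: a level round bar 12 mm thick and 96 mm long on two posts, 82 mm above the bench, 44 mm above the bed plate; the posts stand 42 mm either side of the middle. Can be pinched from above. Axes are the press's: +y is the way the bed slides home, x runs along the bar, z up.
- platen_top (a point): centre of the top face of the lower platen on the bed, 52 mm above the bench; moves with it, 135 mm (+y) from the handle, axes as the handle's. The platen is a steel block 58 mm (x) by 106 mm (y), 14 mm above the bed plate. Four guide posts, 8 mm thick, stand at x = +-40.5, y = +-46 mm, their tops 68 mm above this point; the stack goes between them, long sides along y, fingers down at the middle of its long sides.
- press: the white and grey C-frame press; origin on the bench under the axis of its head, axes as the handle's. The fixed head housing is 100 mm wide (y), reaches 50 mm to -x of the axis and spans 186 to 271 mm above the bench, with an air cylinder to 316 mm; its column stands on the +x side. The base, 20 mm high, reaches 315 mm to -y under the bed and 60 mm to -x.
- ram: the press's moving upper platen, a steel plate 62 x 110 x 16 mm under the head housing; origin at the centre of its underside, 126 mm above the bench when up. It comes down as the button goes down, 3.6 mm for each mm, until it rests on the stack, which it presses lightly while the button is held; let go, the ram rises by itself within a second.
- jog (a joint): travel of the spring-return hold-to-run button, m: 0 = up, 0.010 = fully down (up to 9 N while the head bears on the stack). It needs to be at least 0.008 down for the head to press a stack of three chips.
- jog_top (a point): centre of the top of the round black button, 42 mm across, 62 mm above the bench, on a grey control box 85 mm square on the robot's side of the press, 145 mm (-x) and 50 mm (-y) from the head's axis; pressed straight down. The box's top is 40 mm above the bench.
- chip1_mid (a point): centre of a microfluidic chip, a smoky acrylic slab 54 mm (x) by 100 mm (y) by 12 mm with dark channel lines on its upper face, about 85 g; lies flat on the bench at the start. Three or four chips are there (None = not there).
- chip2_mid (a point): centre of a microfluidic chip, a smoky acrylic slab 54 mm (x) by 100 mm (y) by 12 mm with dark channel lines on its upper face, about 85 g; lies flat on the bench at the start. Three or four chips are there (None = not there).
- chip3_mid (a point): centre of a microfluidic chip, a smoky acrylic slab 54 mm (x) by 100 mm (y) by 12 mm with dark channel lines on its upper face, about 85 g; lies flat on the bench at the start. Three or four chips are there (None = not there).
- chip4_mid (a point): centre of a microfluidic chip, a smoky acrylic slab 54 mm (x) by 100 mm (y) by 12 mm with dark channel lines on its upper face, about 85 g; lies flat on the bench at the start. Three or four chips are there (None = not there).
- plate1_mid (a point): centre of a release plate, a plain steel separator sheet 58 mm (x) by 106 mm (y) by 6 mm, about 150 g; lies flat on the bench with the chips, to the -y side of the press. There are always three, so with three chips one is spare.
- plate2_mid (a point): centre of a release plate, a plain steel separator sheet 58 mm (x) by 106 mm (y) by 6 mm, about 150 g; lies flat on the bench with the chips, to the -y side of the press. There are always three, so with three chips one is spare.
- plate3_mid (a point): centre of a release plate, a plain steel separator sheet 58 mm (x) by 106 mm (y) by 6 mm, about 150 g; lies flat on the bench with the chips, to the -y side of the press. There are always three, so with three chips one is spare.
- bottle: bystander: reagent bottle, 64 mm across, 130 mm tall; origin at its foot
- tipbox: bystander: closed box of pipette tips, 85 x 120 x 55 mm; origin at its foot
- orchid: bystander: small potted orchid, pot 64 mm across and 62 mm tall, plant to 180 mm; origin at its foot
Things that resemble listed ones, but are neither listed nor needed, are in the scene too. What is shaped like the part that bears plate3_mid but brown or pink is not meant. What is shaped like the part that bears plate2_mid but brown or red is not meant.

How it is judged:
On the way, in this order (a step that is already met when the one before it is completed fails the run):
1. bed right out, all chips stacked on the platen with a release plate between each two (value of joint bed below 0.012 m and horizontal distance between each of chip1_mid, chip2_mid, chip3_mid, chip4_mid and platen_top below 0.012 m and angle between the y axis of each of chip1_mid, chip2_mid, chip3_mid, chip4_mid and the y axis of platen_top, either way round below 0.15 rad and angle between the z axis of each of chip1_mid, chip2_mid, chip3_mid, chip4_mid and the z axis of platen_top, either way round below 0.06 rad and (z of chip1_mid in the frame of platen_top between 0.0025 and 0.0095 m or z of chip1_mid in the frame of platen_top between 0.0205 and 0.0275 m or z of chip1_mid in the frame of platen_top between 0.0385 and 0.0455 m or z of chip1_mid in the frame of platen_top between 0.0565 and 0.0635 m) and (z of chip2_mid in the frame of platen_top between 0.0025 and 0.0095 m or z of chip2_mid in the frame of platen_top between 0.0205 and 0.0275 m or z of chip2_mid in the frame of platen_top between 0.0385 and 0.0455 m or z of chip2_mid in the frame of platen_top between 0.0565 and 0.0635 m) and (z of chip3_mid in the frame of platen_top between 0.0025 and 0.0095 m or z of chip3_mid in the frame of platen_top between 0.0205 and 0.0275 m or z of chip3_mid in the frame of platen_top between 0.0385 and 0.0455 m or z of chip3_mid in the frame of platen_top between 0.0565 and 0.0635 m) and (z of chip4_mid in the frame of platen_top between 0.0025 and 0.0095 m or z of chip4_mid in the frame of platen_top between 0.0205 and 0.0275 m or z of chip4_mid in the frame of platen_top between 0.0385 and 0.0455 m or z of chip4_mid in the frame of platen_top between 0.0565 and 0.0635 m) and ((horizontal distance between plate1_mid and platen_top below 0.012 m and angle between the y axis of plate1_mid and the y axis of platen_top, either way round below 0.15 rad and angle between the z axis of plate1_mid and the z axis of platen_top, either way round below 0.06 rad and (z of plate1_mid in the frame of platen_top between 0.0115 and 0.0185 m or z of plate1_mid in the frame of platen_top between 0.0295 and 0.0365 m)) or (horizontal distance between plate1_mid and platen_top below 0.012 m and angle between the y axis of plate1_mid and the y axis of platen_top, either way round below 0.15 rad and angle between the z axis of plate1_mid and the z axis of platen_top, either way round below 0.06 rad and z of plate1_mid in the frame of platen_top between 0.0475 and 0.0545 m and z of any of chip1_mid, chip2_mid, chip3_mid, chip4_mid in the frame of platen_top above 0.0565 m) or (horizontal distance between plate1_mid and platen_top above 0.09 m and height (world z) of plate1_mid below 0.02 m)) and ((horizontal distance between plate2_mid and platen_top below 0.012 m and angle between the y axis of plate2_mid and the y axis of platen_top, either way round below 0.15 rad and angle between the z axis of plate2_mid and the z axis of platen_top, either way round below 0.06 rad and (z of plate2_mid in the frame of platen_top between 0.0115 and 0.0185 m or z of plate2_mid in the frame of platen_top between 0.0295 and 0.0365 m)) or (horizontal distance between plate2_mid and platen_top below 0.012 m and angle between the y axis of plate2_mid and the y axis of platen_top, either way round below 0.15 rad and angle between the z axis of plate2_mid and the z axis of platen_top, either way round below 0.06 rad and z of plate2_mid in the frame of platen_top between 0.0475 and 0.0545 m and z of any of chip1_mid, chip2_mid, chip3_mid, chip4_mid in the frame of platen_top above 0.0565 m) or (horizontal distance between plate2_mid and platen_top above 0.09 m and height (world z) of plate2_mid below 0.02 m)) and ((horizontal distance between plate3_mid and platen_top below 0.012 m and angle between the y axis of plate3_mid and the y axis of platen_top, either way round below 0.15 rad and angle between the z axis of plate3_mid and the z axis of platen_top, either way round below 0.06 rad and (z of plate3_mid in the frame of platen_top between 0.0115 and 0.0185 m or z of plate3_mid in the frame of platen_top between 0.0295 and 0.0365 m)) or (horizontal distance between plate3_mid and platen_top below 0.012 m and angle between the y axis of plate3_mid and the y axis of platen_top, either way round below 0.15 rad and angle between the z axis of plate3_mid and the z axis of platen_top, either way round below 0.06 rad and z of plate3_mid in the frame of platen_top between 0.0475 and 0.0545 m and z of any of chip1_mid, chip2_mid, chip3_mid, chip4_mid in the frame of platen_top above 0.0565 m) or (horizontal distance between plate3_mid and platen_top above 0.09 m and height (world z) of plate3_mid below 0.02 m))), for 0.3 s.
2. bed fully home with the stack in order, button held down and the head bearing on the stack for six seconds (5.5 s at least) (value of joint bed above 0.188 m and value of joint jog above 0.006 m and contact force between ram and anything else above 0.2 N and horizontal distance between each of chip1_mid, chip2_mid, chip3_mid, chip4_mid and platen_top below 0.012 m and angle between the y axis of each of chip1_mid, chip2_mid, chip3_mid, chip4_mid and the y axis of platen_top, either way round below 0.15 rad and angle between the z axis of each of chip1_mid, chip2_mid, chip3_mid, chip4_mid and the z axis of platen_top, either way round below 0.06 rad and (z of chip1_mid in the frame of platen_top between 0.0025 and 0.0095 m or z of chip1_mid in the frame of platen_top between 0.0205 and 0.0275 m or z of chip1_mid in the frame of platen_top between 0.0385 and 0.0455 m or z of chip1_mid in the frame of platen_top between 0.0565 and 0.0635 m) and (z of chip2_mid in the frame of platen_top between 0.0025 and 0.0095 m or z of chip2_mid in the frame of platen_top between 0.0205 and 0.0275 m or z of chip2_mid in the frame of platen_top between 0.0385 and 0.0455 m or z of chip2_mid in the frame of platen_top between 0.0565 and 0.0635 m) and (z of chip3_mid in the frame of platen_top between 0.0025 and 0.0095 m or z of chip3_mid in the frame of platen_top between 0.0205 and 0.0275 m or z of chip3_mid in the frame of platen_top between 0.0385 and 0.0455 m or z of chip3_mid in the frame of platen_top between 0.0565 and 0.0635 m) and (z of chip4_mid in the frame of platen_top between 0.0025 and 0.0095 m or z of chip4_mid in the frame of platen_top between 0.0205 and 0.0275 m or z of chip4_mid in the frame of platen_top between 0.0385 and 0.0455 m or z of chip4_mid in the frame of platen_top between 0.0565 and 0.0635 m) and ((horizontal distance between plate1_mid and platen_top below 0.012 m and angle between the y axis of plate1_mid and the y axis of platen_top, either way round below 0.15 rad and angle between the z axis of plate1_mid and the z axis of platen_top, either way round below 0.06 rad and (z of plate1_mid in the frame of platen_top between 0.0115 and 0.0185 m or z of plate1_mid in the frame of platen_top between 0.0295 and 0.0365 m)) or (horizontal distance between plate1_mid and platen_top below 0.012 m and angle between the y axis of plate1_mid and the y axis of platen_top, either way round below 0.15 rad and angle between the z axis of plate1_mid and the z axis of platen_top, either way round below 0.06 rad and z of plate1_mid in the frame of platen_top between 0.0475 and 0.0545 m and z of any of chip1_mid, chip2_mid, chip3_mid, chip4_mid in the frame of platen_top above 0.0565 m) or (horizontal distance between plate1_mid and platen_top above 0.09 m and height (world z) of plate1_mid below 0.02 m)) and ((horizontal distance between plate2_mid and platen_top below 0.012 m and angle between the y axis of plate2_mid and the y axis of platen_top, either way round below 0.15 rad and angle between the z axis of plate2_mid and the z axis of platen_top, either way round below 0.06 rad and (z of plate2_mid in the frame of platen_top between 0.0115 and 0.0185 m or z of plate2_mid in the frame of platen_top between 0.0295 and 0.0365 m)) or (horizontal distance between plate2_mid and platen_top below 0.012 m and angle between the y axis of plate2_mid and the y axis of platen_top, either way round below 0.15 rad and angle between the z axis of plate2_mid and the z axis of platen_top, either way round below 0.06 rad and z of plate2_mid in the frame of platen_top between 0.0475 and 0.0545 m and z of any of chip1_mid, chip2_mid, chip3_mid, chip4_mid in the frame of platen_top above 0.0565 m) or (horizontal distance between plate2_mid and platen_top above 0.09 m and height (world z) of plate2_mid below 0.02 m)) and ((horizontal distance between plate3_mid and platen_top below 0.012 m and angle between the y axis of plate3_mid and the y axis of platen_top, either way round below 0.15 rad and angle between the z axis of plate3_mid and the z axis of platen_top, either way round below 0.06 rad and (z of plate3_mid in the frame of platen_top between 0.0115 and 0.0185 m or z of plate3_mid in the frame of platen_top between 0.0295 and 0.0365 m)) or (horizontal distance between plate3_mid and platen_top below 0.012 m and angle between the y axis of plate3_mid and the y axis of platen_top, either way round below 0.15 rad and angle between the z axis of plate3_mid and the z axis of platen_top, either way round below 0.06 rad and z of plate3_mid in the frame of platen_top between 0.0475 and 0.0545 m and z of any of chip1_mid, chip2_mid, chip3_mid, chip4_mid in the frame of platen_top above 0.0565 m) or (horizontal distance between plate3_mid and platen_top above 0.09 m and height (world z) of plate3_mid below 0.02 m))), for 5.5 s.
3. button let go and the head up again (value of joint jog below 0.002 m and z of ram in the frame of platen_top above 0.069 m), for 0.2 s.
At the end, for the whole second after the job is handed in: the bed is right out (within 12 mm of its stop) and at rest, the button up; every chip lies flat on the platen's stack, within 12 mm of the platen's centre and 0.15 rad of square, chips and release plates alternating with a chip at the bottom and a chip on top; a spare plate lies on the bench (all of step 1 and value of joint jog below 0.002 m and velocity of joint bed between -0.02 and 0.02 m/s); the robot touches nothing.
It fails at once if the bottle is pushed more than 30 mm or tipped (distance of bottle from where it was at the start of the episode above 0.03 m or angle between bottle's own z axis and vertical above 0.3 rad).
It fails at once if the tipbox is pushed more than 30 mm or tipped (distance of tipbox from where it was at the start of the episode above 0.03 m or angle between tipbox's own z axis and vertical above 0.3 rad).
It fails at once if the orchid is pushed more than 30 mm or tipped (distance of orchid from where it was at the start of the episode above 0.03 m or angle between orchid's own z axis and vertical above 0.3 rad).
Of chip1, chip2, chip3, chip4 only 3 to 4 are there at a start; the rules pass over those that are not, and their reading is None.
At some moment in a run one of chip1, chip2, chip3, chip4, plate1, plate2, plate3 may be knocked a few centimetres aside while the robot is not near it.
It also fails if it takes over 210 s, if anything falls off the work surface, if the arm or the gripper's body presses on something with over 40 N, if the wrist force passes 120 N, or if a joint passes its speed limit or range.

### The arm

A 7-joint arm with a two-finger parallel gripper is mounted at the origin on the work surface. World frame = base frame: x ahead of the robot, y to its left, z up, the work surface at z = 0. Lengths are in m, angles in rad, forces in N, time in s.
With the tool pointing down it reaches from about 0.4 to 0.925 m from the base axis. Payload 4.1 kg.
Tool frame: the origin (TCP) lies on the front face of the gripper's body, between the roots of the fingers; the fingertips stand 73 mm ahead of it and the grasp point (between the pads) lies tcp_to_grasp ahead of it (tcp_to_grasp is the distance from the TCP to the grasp point, in m); z points along the fingers, y is the direction in which the jaws open and shut (so a half turn about z gives the same grasp; the last joint's range is limited). The gripper opens to 85 mm and grips with 20 to 120 N. Pads are 22 mm wide; open, the fingers measure 114 mm over their backs; the gripper's body (76 mm by 85 mm) begins 54 mm behind the grasp point. The pads swing forward as they close: fully open they stand 13 mm farther back than shut.
Start: joints at [-1.401, 0.398, 0.045, 1.537, -0.019, 1.207, -0.051], TCP at [0.173, 0.627, 0.304] pointing down, gripper open.
Joint ranges: [-2.82, 2.82], [-0.49, 2.23], [-1.37, 1.46], [0, 2.46], [-1.36, 4.5], [0.23, 2], [-2.94, 2.94]. Speed limits (rad/s): [2.57, 2.57, 3.14, 3.14, 3.14, 3.14, 3.14].

### API

Orientations are given as a rotation vector (axis times angle).
In Python, from station import get_state, camera, close_job, tcp_to_grasp gives the robot as it stands. The module is installed in compiled form; this text tells all that it offers.
- The arm moves only by the shell command python3 -m jog 'ROWS' [OPENING] [FORCE]. ROWS is JSON, a list that holds one entry, the list of rows, each a list of 4 numbers: the shift along the tool's x, y, z in units of 50 mm (1.0 is 50 mm), then the turn about the tool's z in units of 8 degrees (1.0 is 8 degrees). A call has 1 to 10 rows; each row is the pose to reach, as a shift and turn from the pose commanded when the call began, along the tool's axes at that moment; what a row does not reach only later rows make up. A row lasts 1/10 s, in which the tool goes at most 50 mm and 8.59 degrees, less where a joint would pass 70% of its speed; a pose out of reach is approached as far as the arm can. A call with a gripper value outside its range is refused whole. OPENING is the opening, from 0 (shut) to 1 (fully open), set as the call begins (- or left out, the last holds). The fingers move at their own pace and stop on an object; FORCE is the grip in N (left out, the last holds). Time passes only in rows, so rows that repeat a pose let the fingers close. It gives the time, the measured TCP pose, the force and the opening at its end, in the units of the state.
- get_state(): the state, without advancing time (a new reading comes with each control period).
- camera(name): name is "side" or "top" or "wrist"; returns a dict with "img" (384x512x3 uint8, blue, green, red), "range_z" (384x512 float32, m along the optical axis (not along the pixel's ray), 0 where there is no reading), "fx", "fy", "cx", "cy" (pixels), "R" (3x3) and "t" (3): a world point X has camera coordinates R X + t; the wrist camera has in their place "mount" (4x4, takes a point from camera to tool coordinates, whose origin is the TCP and whose axes are the flange's). Camera axes: x right, y down, z forward; pixel columns grow to the right and rows downward; lengths in m; the calibration is good to about 2 mm. A picture is of the moment at which its call begins: read the wrist's pose just before it.
- close_job(): hands the job in, once; it reports no verdict.
The state is a dict: "t": time; "q": joint angles; "dq": joint speeds; "joint_efforts": joint torques, N m; "eef_pos": TCP position; "orientation": TCP orientation; "wrist_force": force on the tool from outside, world axes, zero at the start; "wrist_torque": the same for the moment, N m; "grip_width": finger opening in m.
Only numpy, scipy, OpenCV 4.12 (cv2) and the standard library are available. Lean on these libraries where they do the work, as an engineer would, in place of code of your own. Each camera call takes 0.05 s, during which the arm holds its last target.

## Working session

There is one attempt and no reset: what is moved stays moved. The work goes in short steps, Python scripts to look and compute and a shell command to move; the robot and the scene stay as the last step left them, time stands still between calls to the robot, and variables do not carry over. Pictures are saved under pics/ and viewed, and the job is handed in when it is done.

```bash
ls; mkdir -p pics; python3 - <<'E'
from station import *
import cv2
s=get_state(); print(s); print(tcp_to_grasp)
for n in ["side","top","wrist"]:
    c=camera(n); cv2.imwrite(f"pics/a_{n}.png",c["img"]); print(n,{k:v for k,v in c.items() if k not in("img","range_z")})
E
```

```text
pics
{'t': 0.0, 'q': array([-1.40100618,  0.39917006,  0.04504643,  1.53790177, -0.01870707,
        1.20687981, -0.05071483]), 'dq': array([ 3.70202102e-04,  1.76466405e-05,  1.80489628e-04, -1.31284084e-03,
        1.32742412e-03,  1.44388112e-03, -7.60669096e-04]), 'joint_efforts': array([ 4.07554694e-05, -4.75122321e+01,  1.36455081e+00, -2.54221576e+01,
        1.15434924e-02,  9.46631364e-03,  1.04748986e-05]), 'eef_pos': array([0.17246068, 0.62618653, 0.30286806]), 'orientation': array([-4.20798476e-01, -3.11315229e+00,  3.03625631e-03]), 'wrist_force': array([-1.01362551, -0.27240924, -0.13491092]), 'wrist_torque': array([-0.00352449, -0.01738314,  0.01474392]), 'grip_width': 0.08550358032213105}
0.0539
side {'fx': 388.2935239639899, 'fy': 388.2935239639899, 'cx': 251.26401985896027, 'cy': 193.67124671403593, 'R': array([[ 0.99472524, -0.10116498,  0.01695127],
       [-0.06144042, -0.71995877, -0.69129187],
       [ 0.08213874,  0.68660398, -0.72237678]]), 't': array([-0.54774795,  0.02942616,  1.52167897])}
top {'fx': 376.20149196787935, 'fy': 376.20149196787935, 'cx': 253.6633644395171, 'cy': 186.14920255848057, 'R': array([[-0.01594422, -0.99973536,  0.01658299],
       [-0.98598162,  0.01296557, -0.16634942],
       [ 0.16609039, -0.01900283, -0.98592742]]), 't': array([-0.07159845,  0.56684875,  1.24806673])}
wrist {'fx': 275.41892516999894, 'fy': 275.41892516999894, 'cx': 258.19519354477217, 'cy': 192.64445745562867, 'mount': array([[ 1.42975305e-04, -9.52852067e-01, -3.03435197e-01,
         7.77367938e-02],
       [ 9.99999976e-01,  1.86632385e-04, -1.14877090e-04,
        -9.68231450e-04],
       [ 1.66091708e-04, -3.03435173e-01,  9.52852070e-01,
        -6.96494603e-02],
       [ 0.00000000e+00,  0.00000000e+00,  0.00000000e+00,
         1.00000000e+00]])}
```

View pics/a_side.png

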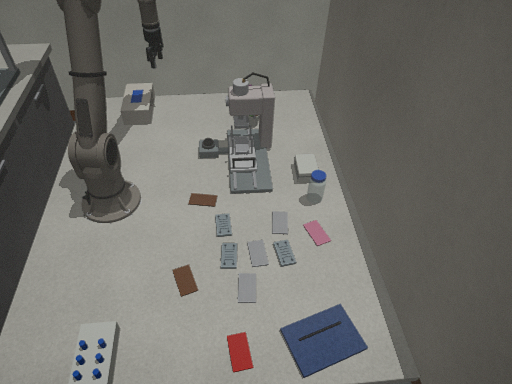

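View pics/a_top.png

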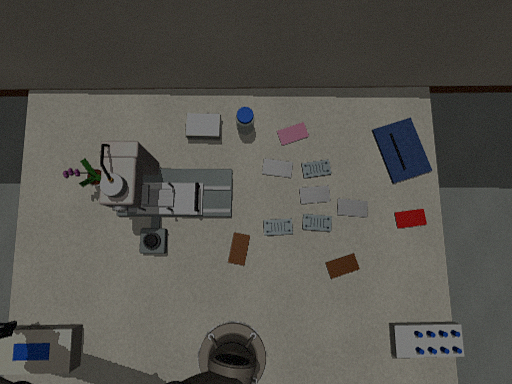

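View pics/a_wrist.png

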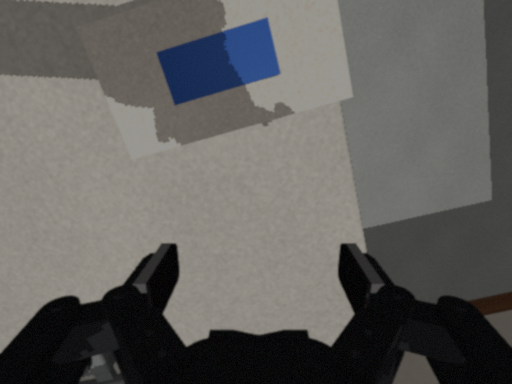

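The top view shows three chips at (316,169), (278,227) and (317,223), and three grey plates at (278,168), (314,194) and (352,207). The brown plates at (239,248) and (342,265), the red one at (410,218) and the pink one at (293,133) are decoys. The press bed is at about (175,198), partly in.

```bash
cat > h.py <<'E'
from station import *
import numpy as np, cv2
from scipy.spatial.transform import Rotation as Ro
def wpts(c,R=None,t=None):
    z=c["range_z"].astype(float); v,u=np.indices(z.shape)
    P=np.stack([(u-c["cx"])/c["fx"]*z,(v-c["cy"])/c["fy"]*z,z],-1)
    return (P-c["t"])@c["R"]   # R^T (P - t)
def wristpts():
    s=get_state(); c=camera("wrist")
    z=c["range_z"].astype(float); v,u=np.indices(z.shape)
    P=np.stack([(u-c["cx"])/c["fx"]*z,(v-c["cy"])/c["fy"]*z,z],-1)
    M=c["mount"]; T=P@M[:3,:3].T+M[:3,3]
    return c,T@Ro.from_rotvec(s["orientation"]).as_matrix().T+s["eef_pos"],s
E
python3 - <<'E'
from h import *
c=camera("top"); W=wpts(c); 
cv2.imwrite("pics/top_crop.png",cv2.resize(c["img"][90:290,80:440],None,fx=2.2,fy=2.2,interpolation=cv2.INTER_CUBIC))
# bench check
print(np.nanmedian(W[300:330,250:300,2]),W[300,270])
H=np.where(c["range_z"]>0,W[...,2],0)
m=((H>0.0035)&(H<0.02)).astype(np.uint8); m[:, :225]=0; m[:110]=0;m[300:]=0
n,l,st,ce=cv2.connectedComponentsWithStats(m)
for i in range(1,n):
    if st[i,4]<150: continue
    k=l==i; P=W[k]; r=cv2.minAreaRect((P[:,:2]*1000).astype(np.float32))
    print(ce[i].round(),st[i,4],"mean",P.mean(0).round(4),"med z",np.median(P[:,2]).round(4),"rect",np.round(r[0],1),np.round(r[1],1),round(r[2],1),"bgr",c["img"][k].mean(0).round())
E
```

```text
-0.0015768082023391503 [ 0.18028837 -0.1300613   0.00086489]
[402. 150.] 2335 mean [ 0.6971 -0.6183  0.0126] med z 0.0127 rect [ 698.8 -622.4] [222.4 160.8] 16.6 bgr [64. 41. 29.]
[293. 134.] 284 mean [ 0.7653 -0.2258  0.0059] med z 0.0057 rect [ 766.4 -224.4] [ 58.  105.1] 17.1 bgr [ 94.  80. 119.]
[278. 168.] 309 mean [ 0.6386 -0.1679  0.0061] med z 0.0059 rect [ 639.8 -165.6] [112.2  60.5] 82.5 bgr [111. 112. 113.]
[316. 169.] 413 mean [ 0.6333 -0.3045  0.0106] med z 0.0107 rect [ 635.1 -304.6] [57.4 99.8] 7.8 bgr [91. 90. 83.]
[228. 192.] 229 mean [0.5527 0.0094 0.0169] med z 0.0174 rect [550.5   8.9] [167.7  23.9] 0.0 bgr [78. 80. 75.]
[314. 195.] 312 mean [ 0.5398 -0.2958  0.0061] med z 0.0057 rect [ 539.  -296.1] [ 59.4 112.7] 4.6 bgr [106. 107. 107.]
[352. 208.] 300 mean [ 0.4903 -0.4282  0.0061] med z 0.0058 rect [ 492.2 -427.7] [107.3  60.4] 84.6 bgr [100. 101. 101.]
[410. 219.] 320 mean [ 0.4497 -0.6306  0.006 ] med z 0.0058 rect [ 451.1 -632.5] [ 60.9 113.4] 9.8 bgr [ 17.  19. 109.]
[317. 222.] 446 mean [ 0.4403 -0.299   0.0106] med z 0.0106 rect [ 439.8 -300.8] [103.2  55.7] 84.0 bgr [92. 91. 84.]
[277. 227.] 451 mean [ 0.4273 -0.1612  0.0104] med z 0.0104 rect [ 428.2 -159.8] [ 59.4 102.6] 1.9 bgr [97. 96. 90.]
[239. 249.] 332 mean [ 0.3537 -0.0252  0.006 ] med z 0.0058 rect [355.2 -22.8] [ 67.4 108.1] 82.8 bgr [30. 48. 74.]
[342. 266.] 321 mean [ 0.2897 -0.3805  0.006 ] med z 0.0056 rect [ 289.7 -380.2] [ 61.5 105.3] 20.4 bgr [22. 40. 65.]
```

View pics/top_crop.png

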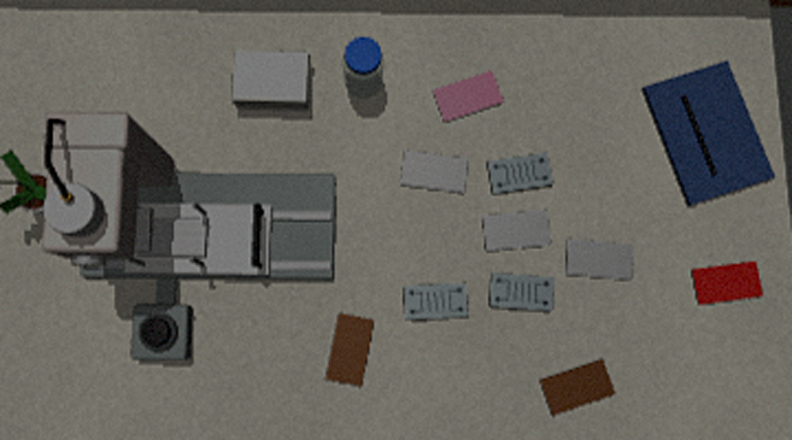

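```bash
python3 - <<'E'
from h import *
for n in ["top","side"]:
    c=camera(n); W=wpts(c); ok=c["range_z"]>0
    def comp(lo,hi,x0,x1,y0,y1,name):
        k=ok&(W[...,2]>lo)&(W[...,2]<hi)&(W[...,0]>x0)&(W[...,0]<x1)&(W[...,1]>y0)&(W[...,1]<y1)
        P=W[k]
        if len(P)<8: print(n,name,len(P)); return
        r=cv2.minAreaRect((P[:,:2]*1000).astype(np.float32))
        v,u=np.nonzero(k)
        print(n,name,len(P),"px",u.mean().round(),v.mean().round(),"mean",P.mean(0).round(4),"rect",np.round(r[0],1),np.round(r[1],1),round(r[2],1))
    comp(0.012,0.027,0.40,0.72,-0.05,0.5,"base")
    comp(0.030,0.046,0.47,0.66,-0.05,0.3,"bedplate")
    comp(0.047,0.058,0.47,0.66,-0.05,0.4,"platen")
    comp(0.075,0.090,0.47,0.66,-0.05,0.25,"handle")
    comp(0.105,0.13,0.47,0.66,-0.05,0.25,"posts")
    comp(0.25,0.28,0.4,0.8,0,0.6,"head")
    comp(0.30,0.325,0.4,0.8,0,0.6,"cyl")
    comp(0.035,0.046,0.36,0.48,0.1,0.4,"box")
    comp(0.054,0.068,0.36,0.48,0.1,0.4,"button")
E
```

```text
top base 2368 px 196.0 190.0 mean [0.5606 0.1227 0.0187] rect [526.5 194.5] [398.9 255.6] 83.9
top bedplate 1245 px 177.0 198.0 mean [0.5282 0.1844 0.0366] rect [565.1 156.1] [287.7 182.8] 89.4
top platen 430 px 160.0 197.0 mean [0.5329 0.2402 0.051 ] rect [526.7 235.8] [227.4 135.7] 39.8
top handle 101 px 195.0 197.0 mean [0.527  0.1155 0.0848] rect [527.1 153.5] [92.8 94.3] 89.1
top posts 12 px 167.0 195.0 mean [0.5281 0.2015 0.1154] rect [527.8 201.2] [ 6.  87.4] 88.8
top head 1803 px 121.0 170.0 mean [0.581  0.3021 0.2696] rect [568.8 308.6] [196.3 108.9] 0.7
top cyl 458 px 111.0 183.0 mean [0.5342 0.3116 0.3137] rect [574.2 313.9] [149.6  61.4] 2.8
top box 320 px 157.0 230.0 mean [0.4198 0.2495 0.0385] rect [420.  211.9] [221.3 119.5] 89.9
top button 120 px 150.0 240.0 mean [0.3858 0.2658 0.0633] rect [386.6 268.5] [45.1 40.3] 71.0
side base 1405 px 251.0 165.0 mean [0.5619 0.1455 0.0213] rect [532.6 222.4] [457.3 264.1] 88.6
side bedplate 530 px 244.0 158.0 mean [0.5349 0.1675 0.0394] rect [550.3 152.2] [295.2 183.5] 81.0
side platen 255 px 244.0 145.0 mean [0.5412 0.2402 0.0535] rect [572.8 219.6] [231.7 170.4] 88.8
side handle 62 px 243.0 157.0 mean [0.5293 0.1211 0.0853] rect [529.4 150.8] [97.7 94.3] 89.1
side posts 17 px 244.0 139.0 mean [0.5381 0.203  0.1158] rect [575.7 212. ] [178.4  27.6] 15.1
side head 668 px 253.0 95.0 mean [0.5811 0.289  0.2699] rect [571.3 310.4] [113.8 194.9] 87.2
side cyl 174 px 243.0 83.0 mean [0.5426 0.3042 0.3144] rect [570.  329.6] [144.9  63.1] 27.9
side box 131 px 215.0 149.0 mean [0.4168 0.2356 0.0407] rect [419.9 204.9] [201.1 119.8] 89.9
side button 56 px 208.0 142.0 mean [0.3878 0.2577 0.0616] rect [386.6 259.7] [51.7 49.9] 79.4
```

```bash
cat >> h.py <<'E'
def yaw(s=None):
    s=s or get_state(); R=Ro.from_rotvec(s["orientation"]).as_matrix(); return np.degrees(np.arctan2(R[1,1],R[0,1]))
def rows(*tg):
    """tg: (x,y,z,yaw_deg of tool y); prints the row for each, relative to the present pose"""
    s=get_state(); R=Ro.from_rotvec(s["orientation"]).as_matrix(); y0=yaw(s)
    print("now",s["t"].__round__(2),s["eef_pos"].round(4),"yaw",round(y0,2),"w",round(s["grip_width"],4),"F",s["wrist_force"].round(1),"q7",round(s["q"][6],2))
    for g in tg:
        d=R.T@(np.array(g[:3])-s["eef_pos"])/0.05
        a=-((g[3]-y0+180)%360-180)/8
        print(g,"->",d.round(3).tolist(),round(a,3))
E
python3 -c "
from h import *
rows((.35,.36,.33,90),(.40,.1,.30,90))"
```

```text
now 0.3 [0.1725 0.6265 0.3036] yaw 74.61 w 0.0855 F [0.1 0.1 0.1] q7 -0.05
(0.35, 0.36, 0.33, 90) -> [-4.837, -4.198, -0.526] -1.924
(0.4, 0.1, 0.3, 90) -> [-7.181, -8.946, 0.077] -1.924
```

```bash
python3 -m jog '[[[-0.5,-0.5,-0.5,0],[-1.2,-1.1,-0.52,-0.5],[-2,-1.8,-0.52,-1],[-2.7,-2.4,-0.52,-1.5],[-3.4,-3,-0.52,-1.92],[-4.1,-3.6,-0.52,-1.92],[-4.84,-4.2,-0.52,-1.92],[-5.2,-4.9,-0.52,-1.92],[-5.5,-5.6,-0.5,-1.92],[-5.8,-6.2,-0.5,-1.92]]]' 1; python3 -c "
from h import *
rows((.40,.1,.30,90),(.527,.08,.3,90))"
```

```text
t: 1.3
eef_pos: [0.3701, 0.2485, 0.3288]
orientation: [-0.003, -3.141, -0.0]
wrist_force: [-0.5, -0.3, -0.1]
grip_width: 0.0855
now 1.3 [0.3701 0.2485 0.3288] yaw 89.89 w 0.0855 F [-0.5 -0.3 -0.1] q7 0.88
(0.4, 0.1, 0.3, 90) -> [-0.605, -2.969, 0.577] -0.014
(0.527, 0.08, 0.3, 90) -> [-3.146, -3.364, 0.576] -0.014
```

```bash
python3 -m jog '[[[-0.1,-0.8,0.1,0],[-0.3,-1.6,0.3,0],[-0.6,-2.4,0.5,0],[-1.2,-3,0.57,0],[-2,-3.3,0.57,0],[-2.7,-3.36,0.57,0],[-3.14,-3.36,0.57,0],[-3.14,-3.36,0.57,0],[-3.14,-3.36,0.57,0]]]' 1; python3 - <<'E'
from h import *
c,W,s=wristpts(); cv2.imwrite("pics/w1.png",c["img"])
ok=c["range_z"]>0
def comp(lo,hi,x0,x1,y0,y1,name):
    k=ok&(W[...,2]>lo)&(W[...,2]<hi)&(W[...,0]>x0)&(W[...,0]<x1)&(W[...,1]>y0)&(W[...,1]<y1)
    P=W[k]
    if len(P)<8: print(name,len(P)); return
    r=cv2.minAreaRect((P[:,:2]*1000).astype(np.float32)); v,u=np.nonzero(k)
    print(name,len(P),"px",u.mean().round(),v.mean().round(),"mean",P.mean(0).round(4),"rect",np.round(r[0],1),np.round(r[1],1),round(r[2],1))
comp(0.078,0.095,0.46,0.6,0.05,0.18,"handle")
comp(0.047,0.058,0.47,0.6,-0.05,0.4,"platen")
comp(0.030,0.045,0.45,0.66,-0.05,0.3,"bedplate")
comp(0.012,0.027,0.40,0.72,-0.05,0.5,"base")
print(s["t"],s["eef_pos"])
E
```

```text
t: 2.2
eef_pos: [0.5265, 0.0826, 0.3]
orientation: [-0.001, -3.14, 0.001]
wrist_force: [-0.3, -0.3, -0.5]
grip_width: 0.0852
handle 960 px 287.0 179.0 mean [0.5246 0.1121 0.0861] rect [527.2 112.6] [12.1 95.6] 88.9
platen 4396 px 397.0 176.0 mean [0.5291 0.246  0.0515] rect [527.7 204.1] [193.6  89.3] 88.4
bedplate 9291 px 343.0 171.0 mean [0.527  0.1861 0.0376] rect [566.5 198.8] [204.  184.6] 88.9
base 16658 px 301.0 184.0 mean [0.5504 0.1375 0.02  ] rect [530.3 197.5] [400.1 262. ] 88.1
2.2 [0.52645006 0.08262837 0.30000426]
```

View pics/w1.png

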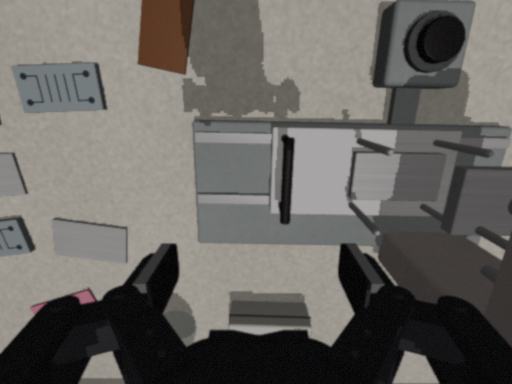

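The view shows the black bar handle at px (287,179), measured at (0.527, 0.1125), 95.6 × 12 mm with its top about 88 mm up, which agrees with the description. The bed's yaw is about -1°.

```bash
python3 -c "
from h import *
rows((.527,.1125,.2,89),(.527,.1125,.136,89))"
```

```text
now 2.25 [0.526  0.0828 0.3001] yaw 89.98 w 0.0854 F [-0.6 -1.6 -0.7] q7 1.44
(0.527, 0.1125, 0.2, 89) -> [-0.023, 0.594, 2.002] 0.122
(0.527, 0.1125, 0.136, 89) -> [-0.025, 0.594, 3.282] 0.122
```

```bash
python3 -m jog '[[[-0.02,0.3,0.5,0.12],[-0.02,0.59,1.2,0.12],[-0.02,0.59,2,0.12],[-0.02,0.59,2.6,0.12],[-0.02,0.59,3.1,0.12],[-0.02,0.59,3.28,0.12],[-0.02,0.59,3.28,0.12],[-0.02,0.59,3.28,0.12]]]' 1; python3 -m jog '[[[0,0,0,0],[0,0,0,0],[0,0,0,0],[0,0,0,0],[0,0,0,0]]]' 0 50;  python3 -c "
from h import *
rows((.525,-.017,.136,89))
c=camera('wrist'); cv2.imwrite('pics/w2.png',c['img'])"
```

```text
t: 3.05
eef_pos: [0.5283, 0.1125, 0.1377]
orientation: [0.027, 3.14, 0.002]
wrist_force: [-0.4, -0.3, -0.5]
grip_width: 0.0854
t: 3.55
eef_pos: [0.5279, 0.1125, 0.1366]
orientation: [0.028, 3.141, 0.001]
wrist_force: [0.4, 12.0, 0.3]
grip_width: 0.0123
now 3.55 [0.5279 0.1125 0.1366] yaw 88.98 w 0.0123 F [ 0.4 12.   0.3] q7 1.49
(0.525, -0.017, 0.136, 89) -> [0.012, -2.59, 0.01] -0.002
```

View pics/w2.png

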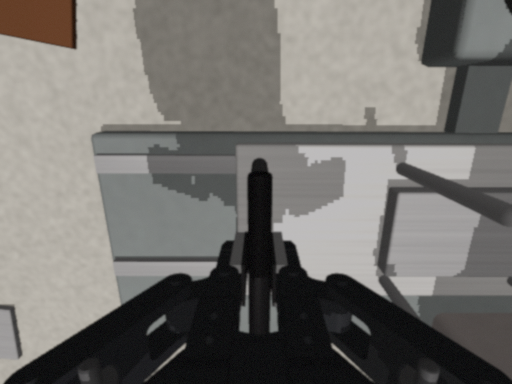

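The bar is pinched (opening 12.3 mm). I'll pull the bed out gradually.

```bash
python3 -m jog '[[[0,-0.15,0,0],[0,-0.4,0,0],[0,-0.75,0,0],[0,-1.1,0,0],[0,-1.4,0,0],[0,-1.7,0,0],[0,-1.95,0,0],[0,-2.15,0,0],[0,-2.3,0,0],[0,-2.4,0,0]]]'; python3 -m jog '[[[0,-0.1,0,0],[0,-0.2,0,0],[0,-0.28,0,0],[0,-0.34,0,0],[0,-0.34,0,0]]]'
```

```text
t: 4.6
eef_pos: [0.5254, -0.0094, 0.1367]
orientation: [-0.029, -3.141, 0.0]
wrist_force: [-2.1, 1.7, 6.0]
grip_width: 0.0105
t: 5.1
eef_pos: [0.5252, -0.022, 0.1367]
orientation: [-0.026, -3.14, -0.008]
wrist_force: [-2.7, 8.5, 7.5]
grip_width: 0.0101
```

```bash
python3 -c "
from h import *
c=camera('wrist'); cv2.imwrite('pics/w3.png',c['img'])
c=camera('top');W=wpts(c); cv2.imwrite('pics/t3.png',cv2.resize(c['img'][120:260,80:300],None,fx=3,fy=3))
"
```

```text
(no output)
```

View pics/w3.png

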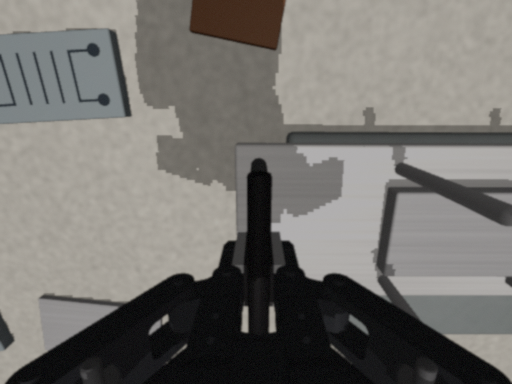

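View pics/t3.png

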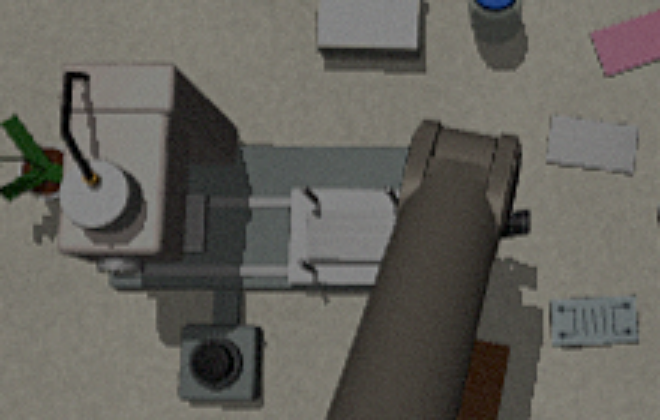

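```bash
python3 -m jog '[[[0,-0.06,0,0],[0,-0.12,0,0],[0,-0.12,0,0],[0,-0.12,0,0]]]'; python3 -m jog '[[[0,0.1,0,0],[0,0.1,0,0]]]' 0.5;python3 -m jog '[[[0,0,0,0],[0,0,0,0],[0,0,-1,0],[0,0,-2,0],[0,0,-3,0],[0,0,-3.6,0],[0,0,-3.6,0]]]' 1
```

```text
t: 5.6
eef_pos: [0.5253, -0.0226, 0.1367]
orientation: [-0.021, -3.139, -0.019]
wrist_force: [-2.9, 19.4, 8.9]
grip_width: 0.0103
t: 5.8
eef_pos: [0.5251, -0.0263, 0.1361]
orientation: [-0.026, -3.141, 0.002]
wrist_force: [-1.5, -0.5, 0.2]
grip_width: 0.0383
t: 6.5
eef_pos: [0.5278, -0.0273, 0.3213]
orientation: [0.03, 3.131, 0.002]
wrist_force: [1.0, 0.4, 0.0]
grip_width: 0.0855
```

```bash
python3 -c "
from h import *
rows((.529,.07,.33,-1))"
```

```text
now 6.5 [ 0.5278 -0.0273  0.3213] yaw 88.91 w 0.0855 F [1.  0.4 0. ] q7 1.62
(0.529, 0.07, 0.33, -1) -> [0.011, 1.947, -0.172] 11.238
```

```bash
python3 -m jog '[[[0,0.1,-0.17,1],[0,0.3,-0.17,2],[0,0.5,-0.17,3],[0,0.7,-0.17,4],[0,0.9,-0.17,5],[0,1.1,-0.17,6],[0,1.3,-0.17,7],[0,1.5,-0.17,8],[0,1.7,-0.17,9],[0,1.95,-0.17,10]]]' 0.7; python3 -m jog '[[[0,0,0,1],[0,0,0,1.24],[0,0,0,1.24],[0,0,0,1.24]]]'; cat > look.py <<'E'
from h import *
import sys
c,W,s=wristpts(); cv2.imwrite(f"pics/{sys.argv[1]}.png",c["img"])
ok=c["range_z"]>0
print(round(s["t"],2),s["eef_pos"].round(4),"yaw",round(yaw(s),2))
def rect(P):
    r=cv2.minAreaRect((P[:,:2]*1000).astype(np.float32)); (a,b)=r[1]; th=r[2] if b>a else r[2]-90
    # th: direction of the short side, deg
    th=(th+90)%180-90
    return np.round(r[0],1),(round(min(a,b),1),round(max(a,b),1)),"short-side dir",round(th,1)
for lo,hi,name in ((.0035,.02,"bench"),(.048,.0555,"platen"),(.0555,.063,"?"),(.063,.067,"c1 .064"),(.067,.073,"p1 .070"),(.078,.086,"c2 .082"),(.086,.092,"p2 .088"),(.097,.104,"c3 .100"),(.113,.126,"posts")):
    m=(ok&(W[...,2]>lo)&(W[...,2]<hi)).astype(np.uint8)
    n,l,st,ce=cv2.connectedComponentsWithStats(m)
    for i in range(1,n):
        if st[i,4]<(1200 if name!="posts" else 20): continue
        k=(l==i)
        if name!="posts": k=cv2.erode(k.astype(np.uint8),np.ones((3,3)))>0
        if k.sum()<15: continue
        P=W[k]; v,u=np.nonzero(l==i)
        print(name,st[i,4],"px",ce[i].round(),"z",np.median(P[:,2]).round(4),*rect(P),"bgr",c["img"][k].mean(0).round(), "CUT" if u.min()<2 or v.min()<2 or u.max()>509 or v.max()>381 else "")
E
python3 look.py w4
```

```text
t: 7.5
eef_pos: [0.5266, 0.0707, 0.3236]
orientation: [-2.049, -2.381, 0.004]
wrist_force: [0.4, -0.7, -0.2]
grip_width: 0.0594
t: 7.9
eef_pos: [0.5268, 0.0711, 0.3241]
orientation: [-2.239, -2.203, 0.002]
wrist_force: [-1.3, 0.3, 0.8]
grip_width: 0.0598
7.9 [0.5268 0.0711 0.3241] yaw -0.93
bench 1573 px [193.  24.] z 0.0117 [424.1 242.9] (69.8, 127.2) short-side dir 76.6 bgr [67. 68. 66.] CUT
bench 2749 px [260.  34.] z 0.0192 [530.6 227.8] (65.3, 73.1) short-side dir -1.0 bgr [ 98. 100.  97.] CUT
bench 6426 px [323.  98.] z 0.0192 [608.6 130.9] (59.5, 264.7) short-side dir -0.2 bgr [104. 105. 102.] CUT
bench 2378 px [148. 224.] z 0.0056 [355.3 -25.2] (55.1, 103.5) short-side dir 78.1 bgr [27. 43. 72.] 
platen 4141 px [259. 132.] z 0.0516 [528.1 113. ] (55.5, 102.7) short-side dir -1.1 bgr [143. 144. 146.] 
platen 6159 px [470. 142.] z 0.0543 [788.  97.] (83.0, 116.7) short-side dir -2.0 bgr [151. 153. 155.] CUT
posts 62 px [217.  93.] z 0.1178 [488.8 159.3] (7.3, 7.5) short-side dir 43.4 bgr [97. 98. 99.] 
posts 61 px [302.  93.] z 0.1183 [569.2 157.7] (7.2, 7.3) short-side dir 88.6 bgr [105. 105. 107.] 
posts 49 px [221. 185.] z 0.1179 [486.8  67.9] (7.3, 7.6) short-side dir 71.2 bgr [67. 68. 69.] 
posts 49 px [297. 186.] z 0.1178 [567.3  66.4] (6.8, 7.3) short-side dir -46.7 bgr [94. 94. 95.] 
posts 454 px [480. 272.] z 0.1206 [783.1 -43.9] (27.1, 56.3) short-side dir -33.4 bgr [53. 31. 21.] CUT
```

View pics/w4.png

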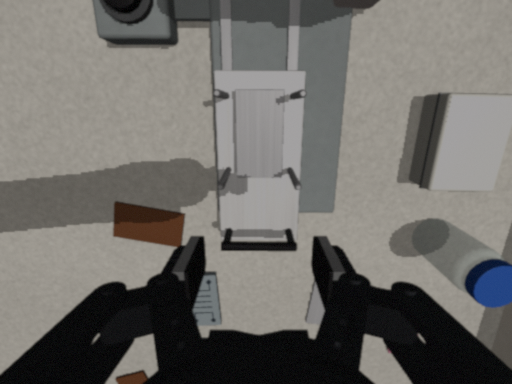

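Posts and platen agree on the platen centre at (0.528, 0.113), yaw -1.1°. Next I'll measure fingertip depth and look at the chips.

```bash
python3 - <<'E'
from h import *
c=camera("wrist"); z=c["range_z"].astype(float); v,u=np.indices(z.shape)
P=np.stack([(u-c["cx"])/c["fx"]*z,(v-c["cy"])/c["fy"]*z,z],-1); M=c["mount"]; T=P@M[:3,:3].T+M[:3,3]
k=(z>0)&(z<0.25)
Q=T[k]; 
for sgn in (1,-1):
    q=Q[(Q[:,1]*sgn>0.015)&(Q[:,1]*sgn<0.08)]; 
    o=np.argsort(q[:,2])[-12:]; print("deepest",q[o].round(4).tolist()[::3]); 
rows((.49,-.19,.33,0))
E
```

```text
deepest [[-0.0021, 0.0297, 0.0667], [0.007, 0.0298, 0.0671], [0.0063, 0.0299, 0.0673], [-0.0033, 0.03, 0.0677]]
deepest [[0.006, -0.0301, 0.0667], [-0.0023, -0.0301, 0.0671], [-0.0019, -0.0301, 0.0674], [-0.0014, -0.0302, 0.0677]]
now 8.0 [0.5269 0.0713 0.3244] yaw -0.93 w 0.0599 F [0.2 0.3 0.5] q7 -0.09
(0.49, -0.19, 0.33, 0) -> [-5.237, -0.654, -0.109] -0.116
```

```bash
python3 -m jog '[[[-0.5,0,0,0],[-1.3,-0.1,-0.1,-0.1],[-2.2,-0.3,-0.1,-0.1],[-3.1,-0.5,-0.1,-0.1],[-4,-0.65,-0.1,-0.1],[-4.8,-0.65,-0.1,-0.1],[-5.24,-0.65,-0.1,-0.1],[-5.24,-0.65,-0.1,-0.1],[-5.24,-0.65,-0.1,-0.1]]]' 1; python3 look.py w5
```

```text
t: 8.9
eef_pos: [0.4903, -0.1898, 0.3297]
orientation: [-2.224, -2.218, -0.0]
wrist_force: [0.2, 1.2, 0.5]
grip_width: 0.0854
8.9 [ 0.4903 -0.1898  0.3297] yaw -0.17
bench 4258 px [151.  33.] z 0.0056 [355.2 -26.3] (56.3, 104.0) short-side dir 77.7 bgr [33. 51. 80.] CUT
bench 3051 px [364. 142.] z 0.0056 [ 639.7 -166.6] (55.4, 102.6) short-side dir -8.4 bgr [132. 133. 135.] 
bench 2804 px [214. 140.] z 0.0116 [ 429.1 -162.6] (51.5, 96.9) short-side dir 2.1 bgr [108. 107. 101.] 
bench 2703 px [445. 183.] z 0.0056 [ 767.3 -225.9] (56.1, 102.6) short-side dir 18.2 bgr [110.  95. 143.] 
bench 2291 px [291. 227.] z 0.0056 [ 541.6 -296.6] (54.8, 102.8) short-side dir 4.3 bgr [122. 122. 124.] 
bench 2100 px [227. 230.] z 0.0116 [ 441.8 -298.9] (50.6, 98.3) short-side dir -5.4 bgr [104. 103.  97.] 
bench 1635 px [351. 226.] z 0.0116 [ 633.8 -302.9] (52.5, 94.5) short-side dir 8.0 bgr [105. 104.  98.] 
bench 1767 px [260. 298.] z 0.0057 [ 492.2 -428.8] (54.1, 103.3) short-side dir -6.3 bgr [119. 119. 121.]
```

View pics/w5.png

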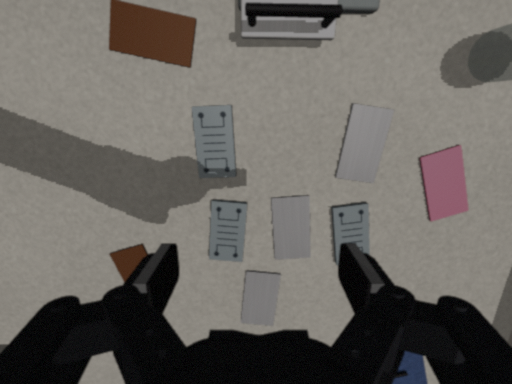

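Candidates in this view:
- **Chips:** px (214,140), (227,230) and (351,226).
- **Plain grey plates:** px (364,142), (291,227) and (260,298).
- **Rejected by colour:** brown at (151,33) and (130,262), pink at (445,183).

I'll start with the chip at (214,140) and check it close up at hover.

```bash
python3 -c "
from h import *
rows((.429,-.1626,.19,2.1),(.429,-.1626,.073,2.1))"
```

```text
now 8.95 [ 0.4906 -0.1887  0.3296] yaw -0.05 w 0.0854 F [-0.   0.1 -0.5] q7 0.46
(0.429, -0.1626, 0.19, 2.1) -> [0.519, -1.231, 2.793] -0.269
(0.429, -0.1626, 0.073, 2.1) -> [0.516, -1.23, 5.133] -0.269
```

```bash
python3 -m jog '[[[0.2,-0.5,0.5,-0.1],[0.4,-1,1.2,-0.27],[0.52,-1.23,2,-0.27],[0.52,-1.23,2.6,-0.27],[0.52,-1.23,2.8,-0.27],[0.52,-1.23,2.8,-0.27],[0.52,-1.23,2.8,-0.27]]]' 0.85; python3 look.py w6; python3 -c "
from h import *
rows((.429,-.1626,.073,2.1))"
```

```text
t: 9.65
eef_pos: [0.4303, -0.1636, 0.191]
orientation: [2.179, 2.26, 0.002]
wrist_force: [0.2, -1.1, 0.5]
grip_width: 0.073
9.65 [ 0.4303 -0.1636  0.191 ] yaw 2.1
bench 8123 px [176.  31.] z 0.0056 [354.9 -25.8] (56.9, 104.3) short-side dir 78.4 bgr [37. 56. 87.] CUT
bench 5797 px [256. 184.] z 0.0116 [ 428.4 -162.3] (52.0, 98.3) short-side dir 2.0 bgr [106. 105.  99.] 
bench 5969 px [471. 195.] z 0.0056 [ 639.6 -166.6] (58.6, 103.6) short-side dir -8.7 bgr [125. 126. 128.] CUT
bench 3281 px [265. 298.] z 0.0116 [ 442.  -291.3] (51.4, 83.4) short-side dir -5.3 bgr [105. 104.  98.] 
now 9.7 [ 0.4305 -0.1638  0.1913] yaw 2.08 w 0.0724 F [-0.4 -0.2  0.3] q7 0.55
(0.429, -0.1626, 0.073, 2.1) -> [0.026, -0.036, 2.366] -0.002
```

View pics/w6.png

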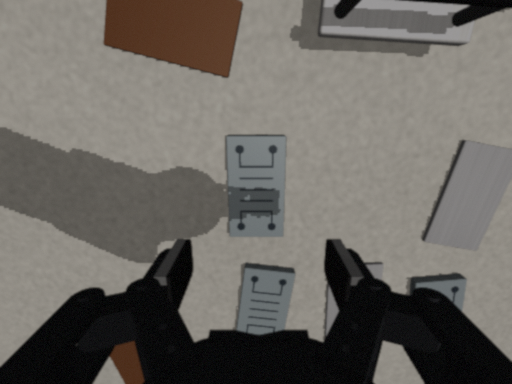

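The close view shows the grey chip with dark channels at px (256,184), centred between the fingers. I'll descend and grip.

```bash
python3 -m jog '[[[0.02,-0.03,0.6,0],[0.02,-0.03,1.3,0],[0.02,-0.03,1.9,0],[0.02,-0.03,2.25,0],[0.02,-0.03,2.36,0],[0.02,-0.03,2.36,0]]]' 0.85; python3 -m jog '[[[0,0,0,0],[0,0,0,0],[0,0,0,0],[0,0,0,0],[0,0,0,0]]]' 0 40; python3 -m jog '[[[0,0,-0.3,0],[0,0,-0.8,0],[0,0,-1.4,0],[0,0,-2,0],[0,0,-2.6,0],[0,0,-2.8,0],[0,0,-2.8,0]]]'; python3 -c "
from h import *
rows((.528,.113,.2,-1.1))
c=camera('wrist'); cv2.imwrite('pics/w7.png',c['img'])"
```

```text
t: 10.3
eef_pos: [0.4283, -0.1629, 0.0724]
orientation: [2.181, 2.26, 0.001]
wrist_force: [0.1, -0.5, -0.1]
grip_width: 0.0722
t: 10.8
eef_pos: [0.4287, -0.163, 0.0735]
orientation: [2.18, 2.259, 0.004]
wrist_force: [-0.5, 0.5, 5.3]
grip_width: 0.0528
t: 11.5
eef_pos: [0.4284, -0.1627, 0.2134]
orientation: [2.179, 2.259, 0.006]
wrist_force: [0.2, -0.5, -1.4]
grip_width: 0.0525
now 11.5 [ 0.4284 -0.1627  0.2134] yaw 2.08 w 0.0525 F [ 0.2 -0.5 -1.4] q7 0.52
(0.528, 0.113, 0.2, -1.1) -> [5.437, 2.189, 0.282] 0.397
```

View pics/w7.png

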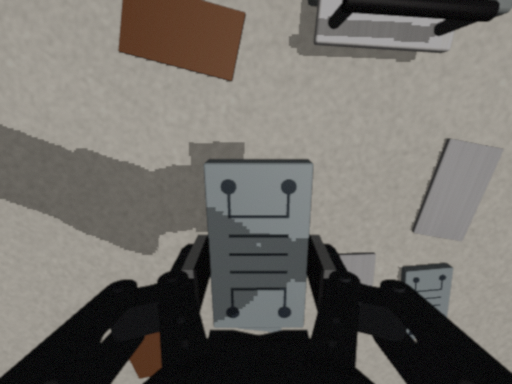

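```bash
cat > held.py <<'E'
from h import *
c=camera("wrist"); z=c["range_z"].astype(float); v,u=np.indices(z.shape)
P=np.stack([(u-c["cx"])/c["fx"]*z,(v-c["cy"])/c["fy"]*z,z],-1); M=c["mount"]; T=P@M[:3,:3].T+M[:3,3]
k=(z>0)&(T[...,2]>0.052)&(T[...,2]<0.078)&(abs(T[...,1])<0.0235)&(T[...,0]>-0.07)&(T[...,0]<0.09)
Q=T[k]; A=np.c_[Q[:,:2],np.ones(len(Q))]; co=np.linalg.lstsq(A,Q[:,2],rcond=None)[0]
print("held: top depth at centre",co[2].round(4),"tilt x,y rad",co[:2].round(3),"x max (front edge)",np.percentile(Q[:,0],99.7).round(4),"x min",np.percentile(Q[:,0],.3).round(4),len(Q))
E
python3 held.py; python3 -m jog '[[[0.5,0,-0.2,0],[1.3,0.4,-0.3,0.1],[2.2,0.8,-0.3,0.2],[3.1,1.2,-0.3,0.3],[4,1.6,-0.3,0.4],[4.8,2,-0.3,0.4],[5.3,2.19,-0.3,0.4],[5.44,2.19,-0.3,0.4],[5.44,2.19,-0.3,0.4],[5.44,2.19,-0.3,0.4]]]';  python3 -c "
from h import *
rows((.528,.113,.16,-1.1),(.528,.113,.127,-1.1))"
```

```text
held: top depth at centre 0.062 tilt x,y rad [0.006 0.003] x max (front edge) 0.0503 x min -0.0491 14846
t: 12.6
eef_pos: [0.5262, 0.1111, 0.2259]
orientation: [-2.246, -2.196, 0.004]
wrist_force: [0.9, -1.4, -0.5]
grip_width: 0.0527
now 12.6 [0.5262 0.1111 0.2259] yaw -1.28 w 0.0527 F [ 0.9 -1.4 -0.5] q7 -0.07
(0.528, 0.113, 0.16, -1.1) -> [0.04, 0.037, 1.317] -0.023
(0.528, 0.113, 0.127, -1.1) -> [0.041, 0.039, 1.977] -0.023
```

```bash
python3 -m jog '[[[0.04,0.04,0.3,-0.02],[0.04,0.04,0.8,-0.02],[0.04,0.04,1.3,-0.02],[0.04,0.04,1.6,-0.02],[0.04,0.04,1.8,-0.02],[0.04,0.04,1.9,-0.02],[0.04,0.04,1.95,-0.02],[0.04,0.04,1.95,-0.02]]]';  python3 -c "
from h import *
rows((.528,.113,.126,-1.1))"
```

```text
t: 13.4
eef_pos: [0.5296, 0.115, 0.1298]
orientation: [2.241, 2.202, 0.001]
wrist_force: [0.3, -0.3, -1.3]
grip_width: 0.0525
now 13.4 [0.5296 0.115  0.1298] yaw -1.01 w 0.0525 F [ 0.3 -0.3 -1.3] q7 0.03
(0.528, 0.113, 0.126, -1.1) -> [-0.041, -0.031, 0.075] 0.012
```

```bash
python3 -m jog '[[[0,0,0,0],[0,0,0,0]]]';  python3 -c "
from h import *
rows((.528,.113,.126,-1.1))"
```

```text
t: 13.6
eef_pos: [0.5296, 0.1152, 0.1301]
orientation: [2.24, 2.202, 0.002]
wrist_force: [-0.1, 0.1, -1.4]
grip_width: 0.0526
now 13.6 [0.5296 0.1152 0.1301] yaw -0.99 w 0.0526 F [-0.1  0.1 -1.4] q7 0.03
(0.528, 0.113, 0.126, -1.1) -> [-0.045, -0.032, 0.081] 0.014
```

```bash
python3 -m jog '[[[-0.04,-0.03,0.03,0.01],[-0.04,-0.03,0.06,0.01],[-0.04,-0.03,0.09,0.01],[-0.04,-0.03,0.1,0.01]]]'; python3 -m jog '[[[0,0,0,0],[0,0,0,0],[0,0,0,0]]]' 0.8;python3 -m jog '[[[0,0,0,0],[0,0,-0.3,0],[0,0,-1,0],[0,0,-1.8,0],[0,0,-2.6,0],[0,0,-3.4,0],[0,0,-4,0],[0,0,-4,0]]]';  python3 -m jog '[[[-0.4,0,0,0],[-0.8,0,0,0],[-0.8,0,0,0],[-0.8,0,0,0]]]' 1; python3 look.py w8; python3 -c "
from h import *
rows((.6397,-.1666,.2,-8.5))"
```

```text
t: 14.0
eef_pos: [0.5276, 0.1129, 0.1255]
orientation: [-2.242, -2.199, 0.0]
wrist_force: [-5.8, -0.7, 14.1]
grip_width: 0.0529
t: 14.3
eef_pos: [0.5277, 0.1132, 0.1243]
orientation: [2.242, 2.201, 0.0]
wrist_force: [0.6, -0.2, -0.2]
grip_width: 0.0685
t: 15.1
eef_pos: [0.5301, 0.1128, 0.33]
orientation: [2.24, 2.197, 0.015]
wrist_force: [-0.1, -0.8, -0.9]
grip_width: 0.0679
t: 15.5
eef_pos: [0.5266, 0.0731, 0.3243]
orientation: [-2.243, -2.199, -0.0]
wrist_force: [0.1, 0.7, 0.1]
grip_width: 0.0856
15.5 [0.5266 0.0731 0.3243] yaw -1.14
bench 1656 px [195.  25.] z 0.0117 [452.6 231.6] (57.2, 79.5) short-side dir -0.7 bgr [65. 66. 64.] CUT
bench 2890 px [259.  36.] z 0.0193 [530.3 228.5] (65.0, 76.1) short-side dir -0.3 bgr [89. 91. 88.] CUT
bench 6361 px [322. 100.] z 0.0193 [606.8 132.5] (59.3, 266.0) short-side dir -1.0 bgr [97. 99. 96.] CUT
bench 2296 px [148. 226.] z 0.0056 [355.4 -25.3] (55.4, 103.1) short-side dir 78.4 bgr [25. 41. 69.] 
bench 1635 px [327. 301.] z 0.0056 [ 639.5 -166. ] (54.7, 103.4) short-side dir -9.0 bgr [126. 126. 128.] 
platen 6140 px [470. 143.] z 0.0543 [788.3  97.3] (84.3, 116.7) short-side dir -2.4 bgr [145. 147. 149.] CUT
c1 .064 3080 px [259. 135.] z 0.0638 [527.7 112.8] (50.2, 95.8) short-side dir -1.4 bgr [119. 118. 112.] 
posts 58 px [217.  96.] z 0.1184 [488.7 159.3] (6.4, 7.5) short-side dir -89.9 bgr [93. 94. 95.] 
posts 59 px [302.  96.] z 0.1182 [569.2 157.3] (7.0, 7.2) short-side dir -1.7 bgr [ 99.  99. 100.] 
posts 46 px [221. 188.] z 0.118 [486.5  67.6] (6.7, 7.6) short-side dir -46.4 bgr [65. 65. 67.] 
posts 50 px [297. 188.] z 0.1178 [567.4  66.2] (7.1, 7.3) short-side dir -44.2 bgr [90. 90. 92.] 
posts 443 px [480. 273.] z 0.1206 [783.4 -43.4] (26.8, 56.0) short-side dir -35.2 bgr [50. 29. 19.] CUT
now 15.55 [0.5267 0.0739 0.3242] yaw -1.05 w 0.0854 F [-0.3 -0.2 -0.1] q7 -0.08
(0.6397, -0.1666, 0.2, -8.5) -> [-4.77, 2.349, 2.479] 0.931
```

View pics/w8.png

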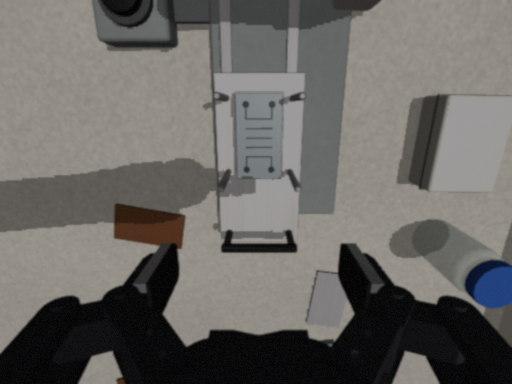

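Chip 1 is seated at (527.7, 112.8), top 63.8 mm, square with the platen. Next is plate A at (640,-167).

```bash
python3 -m jog '[[[-0.5,0.2,0,0.2],[-1.3,0.6,0.3,0.4],[-2.2,1,0.8,0.6],[-3,1.5,1.4,0.93],[-3.9,2,1.9,0.93],[-4.5,2.3,2.3,0.93],[-4.77,2.35,2.48,0.93],[-4.77,2.35,2.48,0.93],[-4.77,2.35,2.48,0.93]]]' 0.85; python3 look.py w9; python3 -c "
from h import *
rows((.6397,-.1666,.0695,-8.5))"
```

```text
t: 16.45
eef_pos: [0.6402, -0.1663, 0.1997]
orientation: [-2.378, -2.05, 0.0]
wrist_force: [0.1, 1.8, 0.3]
grip_width: 0.0725
16.45 [ 0.6402 -0.1663  0.1997] yaw -8.48
bench 5890 px [259. 183.] z 0.0056 [ 640.1 -167. ] (55.9, 103.3) short-side dir -8.4 bgr [122. 123. 125.] 
bench 5254 px [387. 220.] z 0.0056 [ 767.5 -225.7] (55.9, 104.0) short-side dir 18.4 bgr [116. 100. 150.] 
bench 3304 px [271. 297.] z 0.0117 [ 634.7 -301.2] (51.6, 91.8) short-side dir 7.9 bgr [106. 104.  98.] 
bench 2050 px [200. 305.] z 0.0056 [ 548.6 -294.2] (42.5, 101.3) short-side dir 3.8 bgr [125. 125. 127.] 
p2 .088 1563 px [53. 14.] z 0.0873 [540.3 -23.2] (6.8, 63.9) short-side dir 89.1 bgr [15. 14. 15.] CUT
posts 525 px [503.  13.] z 0.1183 [773.3 -68.1] (3.9, 20.0) short-side dir 34.0 bgr [41. 20. 10.] CUT
now 16.5 [ 0.6405 -0.1654  0.2004] yaw -8.39 w 0.0728 F [-0.6  1.5  0.1] q7 0.4
(0.6397, -0.1666, 0.0695, -8.5) -> [-0.03, -0.013, 2.617] 0.014
```

View pics/w9.png

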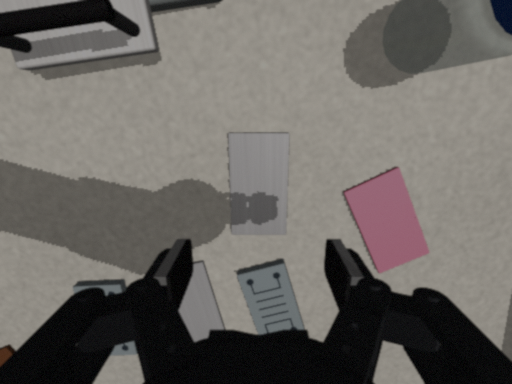

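The plain grey plate is at px (259,183), centred and aligned, and the pink decoy is off to the right. I'll descend and grip.

```bash
python3 -m jog '[[[-0.02,-0.01,0.6,0],[-0.02,-0.01,1.3,0],[-0.02,-0.01,2,0],[-0.02,-0.01,2.4,0],[-0.02,-0.01,2.58,0],[-0.02,-0.01,2.62,0],[-0.02,-0.01,2.62,0]]]' 0.85; python3 -m jog '[[[0,0,0,0],[0,0,0,0],[0,0,0,0],[0,0,0,0],[0,0,0,0]]]' 0 40; python3 -m jog '[[[0,0,-0.3,0],[0,0,-0.8,0],[0,0,-1.4,0],[0,0,-2,0],[0,0,-2.6,0],[0,0,-3.1,0],[0,0,-3.1,0]]]'; python3 held.py; python3 -c "
from h import *
rows((.528,.113,.226,-1.1))
c=camera('wrist'); cv2.imwrite('pics/w10.png',c['img'])"
```

```text
t: 17.2
eef_pos: [0.6403, -0.1678, 0.0707]
orientation: [2.378, 2.051, 0.003]
wrist_force: [0.3, -0.6, -0.2]
grip_width: 0.0724
t: 17.7
eef_pos: [0.6404, -0.1686, 0.0717]
orientation: [2.379, 2.05, 0.004]
wrist_force: [-0.9, 0.7, 6.6]
grip_width: 0.0561
t: 18.4
eef_pos: [0.6411, -0.17, 0.2297]
orientation: [2.375, 2.045, 0.008]
wrist_force: [1.3, -0.4, -0.6]
grip_width: 0.0561
held: top depth at centre 0.0662 tilt x,y rad [0.003 0.003] x max (front edge) 0.0545 x min -0.0506 14934
now 18.45 [ 0.64   -0.1692  0.2271] yaw -8.54 w 0.056 F [-1.1 -0.8 -2. ] q7 0.39
(0.528, 0.113, 0.226, -1.1) -> [5.25, -3.054, 0.007] -0.93
```

View pics/w10.png

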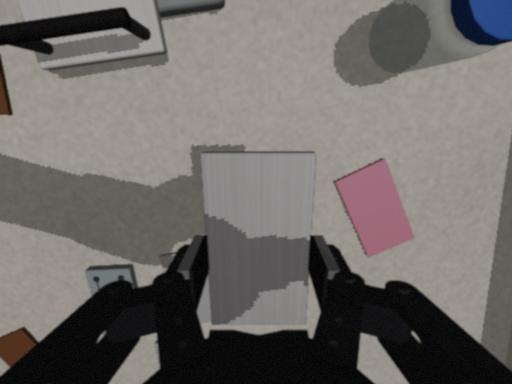

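```bash
python3 -m jog '[[[0.4,-0.3,0,-0.1],[1.1,-0.7,0,-0.3],[2,-1.2,0,-0.5],[2.9,-1.7,0,-0.7],[3.7,-2.2,0,-0.93],[4.5,-2.7,0,-0.93],[5,-3,0,-0.93],[5.2,-3.05,0,-0.93],[5.2,-3.05,0,-0.93],[5.2,-3.05,0,-0.93]]]'; python3 -m jog '[[[0,0,0,0],[0,0,0,0]]]'; python3 -c "
from h import *
rows((.528,.111,.141,-1.1))"
```

```text
t: 19.5
eef_pos: [0.5271, 0.1096, 0.2239]
orientation: [2.243, 2.198, -0.002]
wrist_force: [-0.0, -0.2, -1.3]
grip_width: 0.0561
t: 19.7
eef_pos: [0.5274, 0.1093, 0.2243]
orientation: [2.245, 2.196, -0.001]
wrist_force: [0.4, 0.2, -1.9]
grip_width: 0.0557
now 19.7 [0.5274 0.1093 0.2243] yaw -1.26 w 0.0557 F [ 0.4  0.2 -1.9] q7 -0.04
(0.528, 0.111, 0.141, -1.1) -> [0.036, 0.012, 1.667] -0.02
```

```bash
python3 -m jog '[[[0.03,0.01,0.4,-0.02],[0.03,0.01,0.9,-0.02],[0.03,0.01,1.3,-0.02],[0.03,0.01,1.55,-0.02],[0.03,0.01,1.65,-0.02],[0.03,0.01,1.65,-0.02],[0.03,0.01,1.65,-0.02],[0.03,0.01,1.65,-0.02]]]'; python3 -c "
from h import *
rows((.528,.111,.1362,-1.1))"
```

```text
t: 20.5
eef_pos: [0.5282, 0.1127, 0.1429]
orientation: [2.239, 2.203, 0.003]
wrist_force: [0.2, -0.3, -1.2]
grip_width: 0.0557
now 20.5 [0.5282 0.1127 0.1429] yaw -0.93 w 0.0557 F [ 0.2 -0.3 -1.2] q7 0.05
(0.528, 0.111, 0.1362, -1.1) -> [-0.035, -0.004, 0.133] 0.022
```

```bash
python3 -m jog '[[[-0.03,0,0.05,0.02],[-0.03,0,0.1,0.02],[-0.03,0,0.13,0.02],[-0.03,0,0.14,0.02]]]'; python3 -m jog '[[[0,0,0,0],[0,0,0,0],[0,0,0,0]]]' 0.82;python3 -m jog '[[[0,0,0,0],[0,0,-0.3,0],[0,0,-1,0],[0,0,-1.8,0],[0,0,-2.6,0],[0,0,-3.4,0],[0,0,-3.7,0],[0,0,-3.7,0]]]';  python3 -m jog '[[[-0.4,0,0,0],[-0.8,0,0,0],[-0.8,0,0,0],[-0.8,0,0,0]]]' 1; python3 look.py w11; python3 -c "
from h import *
rows((.4418,-.2989,.2,-5.4))"
```

```text
t: 20.9
eef_pos: [0.5275, 0.1112, 0.1356]
orientation: [-2.242, -2.2, -0.0]
wrist_force: [-3.2, -0.6, 8.5]
grip_width: 0.0559
t: 21.2
eef_pos: [0.5276, 0.1113, 0.1349]
orientation: [2.242, 2.2, 0.0]
wrist_force: [0.1, 0.6, 0.1]
grip_width: 0.0703
t: 22.0
eef_pos: [0.5289, 0.111, 0.3236]
orientation: [2.241, 2.199, 0.01]
wrist_force: [0.8, -0.1, -0.3]
grip_width: 0.0699
t: 22.4
eef_pos: [0.5262, 0.0712, 0.3193]
orientation: [-2.243, -2.199, 0.001]
wrist_force: [-0.3, 1.0, 0.4]
grip_width: 0.0853
22.4 [0.5262 0.0712 0.3193] yaw -1.14
bench 1567 px [192.  24.] z 0.0117 [422.3 243.2] (66.3, 128.9) short-side dir 78.5 bgr [62. 63. 60.] CUT
bench 2773 px [260.  34.] z 0.0192 [530.4 227.8] (65.3, 71.1) short-side dir -0.6 bgr [86. 87. 84.] CUT
bench 6458 px [324. 100.] z 0.0193 [607.3 130.6] (58.7, 262.4) short-side dir -0.9 bgr [ 99. 100.  97.] CUT
bench 2360 px [147. 226.] z 0.0056 [355.5 -25.3] (55.2, 103.1) short-side dir 78.2 bgr [24. 40. 67.] 
platen 6158 px [473. 143.] z 0.0544 [787.7  97.2] (82.7, 116.8) short-side dir -1.9 bgr [144. 146. 147.] CUT
p1 .070 4740 px [259. 134.] z 0.0696 [527.5 113.2] (55.5, 102.9) short-side dir -1.0 bgr [137. 137. 139.] 
posts 63 px [217.  93.] z 0.118 [488.9 159.4] (7.1, 7.1) short-side dir 88.4 bgr [93. 93. 95.] 
posts 62 px [303.  93.] z 0.1179 [569.3 157.7] (7.1, 7.4) short-side dir 86.2 bgr [97. 97. 98.] 
posts 51 px [299. 187.] z 0.1178 [567.3  66.2] (7.2, 7.4) short-side dir -63.5 bgr [89. 89. 90.] 
posts 50 px [221. 187.] z 0.1178 [486.6  67.3] (7.3, 8.0) short-side dir -45.0 bgr [64. 64. 66.] 
posts 464 px [484. 274.] z 0.1204 [783.  -43.7] (26.7, 56.0) short-side dir -33.8 bgr [49. 28. 17.] CUT
now 22.45 [0.5264 0.072  0.3193] yaw -1.05 w 0.0853 F [ 0.5  0.4 -0.2] q7 -0.05
(0.4418, -0.2989, 0.2, -5.4) -> [-7.449, -1.552, 2.385] 0.543
```

View pics/w11.png

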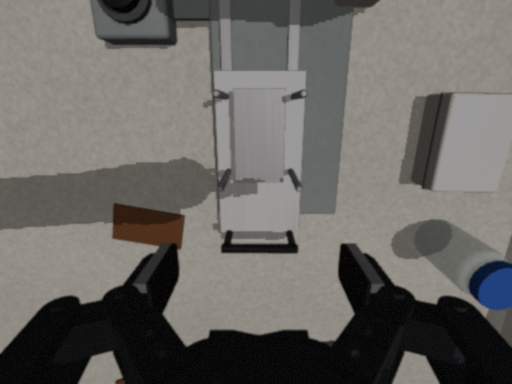

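Plate 1 lies flat at (527.5, 113.2), top 69.6 mm. The next pick is chip B at about (442,-299).

```bash
python3 -m jog '[[[-0.5,0,0,0.1],[-1.3,-0.2,0.2,0.3],[-2.2,-0.4,0.5,0.54],[-3.1,-0.6,0.9,0.54],[-4,-0.8,1.3,0.54],[-4.9,-1,1.7,0.54],[-5.8,-1.2,2,0.54],[-6.6,-1.4,2.2,0.54],[-7.2,-1.55,2.38,0.54],[-7.45,-1.55,2.38,0.54]]]' 0.85; python3 -m jog '[[[0,0,0,0],[0,0,0,0]]]'; python3 look.py w12; python3 -c "
from h import *
rows((.4418,-.2989,.073,-5.4))"
```

```text
t: 23.45
eef_pos: [0.4404, -0.3017, 0.1995]
orientation: [-2.326, -2.109, 0.004]
wrist_force: [-0.1, -0.8, 0.1]
grip_width: 0.0727
t: 23.65
eef_pos: [0.4436, -0.2981, 0.2009]
orientation: [-2.321, -2.117, -0.002]
wrist_force: [-0.0, -0.2, -0.4]
grip_width: 0.0724
23.65 [ 0.4436 -0.2981  0.2009] yaw -5.26
bench 6089 px [356. 172.] z 0.0056 [ 541.1 -297.2] (56.6, 103.9) short-side dir 3.9 bgr [139. 139. 141.] 
bench 6002 px [453. 174.] z 0.0116 [ 633.9 -305.8] (54.1, 99.2) short-side dir 8.0 bgr [111. 110. 104.] 
bench 5355 px [256. 186.] z 0.0116 [ 441.4 -299.9] (51.8, 98.0) short-side dir -5.5 bgr [108. 107. 101.] 
bench 2901 px [118. 255.] z 0.0056 [ 286.9 -367. ] (56.8, 71.5) short-side dir 16.9 bgr [20. 34. 58.] 
bench 3446 px [308. 292.] z 0.0056 [ 491.7 -429.3] (55.5, 105.4) short-side dir -6.1 bgr [128. 129. 131.] 
now 23.7 [ 0.4437 -0.2977  0.2009] yaw -5.2 w 0.0725 F [ 0.2  0.5 -0.4] q7 0.78
(0.4418, -0.2989, 0.073, -5.4) -> [-0.031, -0.037, 2.558] 0.025
```

View pics/w12.png

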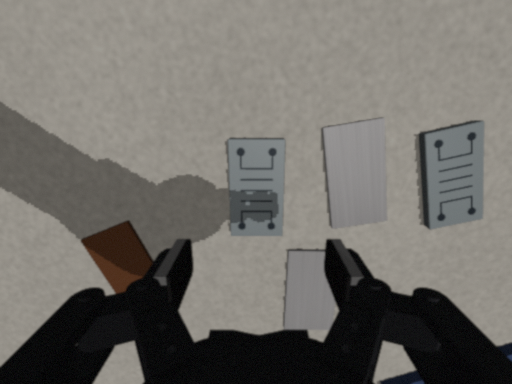

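Chip B is at px (256,186), measured at (441.4, -299.9), -5.5°. I'll grip it.

```bash
python3 -m jog '[[[-0.04,-0.04,0.6,0.02],[-0.05,-0.04,1.3,0.02],[-0.05,-0.04,2,0.02],[-0.05,-0.04,2.4,0.02],[-0.05,-0.04,2.53,0.02],[-0.05,-0.04,2.55,0.02],[-0.05,-0.04,2.55,0.02]]]' 0.85; python3 -m jog '[[[0,0,0,0],[0,0,0,0],[0,0,0,0],[0,0,0,0],[0,0,0,0]]]' 0 40; python3 -m jog '[[[0,0,-0.3,0],[0,0,-0.8,0],[0,0,-1.4,0],[0,0,-2,0],[0,0,-2.6,0],[0,0,-3.1,0],[0,0,-3.1,0],[0,0,-3.1,0]]]'; python3 held.py; python3 -c "
from h import *
rows((.528,.113,.235,-1.1))
c=camera('wrist'); cv2.imwrite('pics/w13.png',c['img'])"
```

```text
t: 24.4
eef_pos: [0.4411, -0.3018, 0.0744]
orientation: [2.324, 2.112, 0.002]
wrist_force: [0.2, -0.1, 0.5]
grip_width: 0.0725
t: 24.9
eef_pos: [0.441, -0.3024, 0.075]
orientation: [2.325, 2.11, 0.003]
wrist_force: [0.2, 1.5, 5.7]
grip_width: 0.0523
t: 25.7
eef_pos: [0.44, -0.302, 0.2293]
orientation: [2.326, 2.11, 0.002]
wrist_force: [-0.3, 0.1, -0.6]
grip_width: 0.0523
held: top depth at centre 0.0634 tilt x,y rad [0.007 0.002] x max (front edge) 0.0518 x min -0.0475 14762
now 25.75 [ 0.4396 -0.3016  0.2283] yaw -5.56 w 0.0527 F [-0.1 -0.7 -1.2] q7 0.76
(0.528, 0.113, 0.235, -1.1) -> [8.424, 0.957, -0.127] -0.557
```

View pics/w13.png

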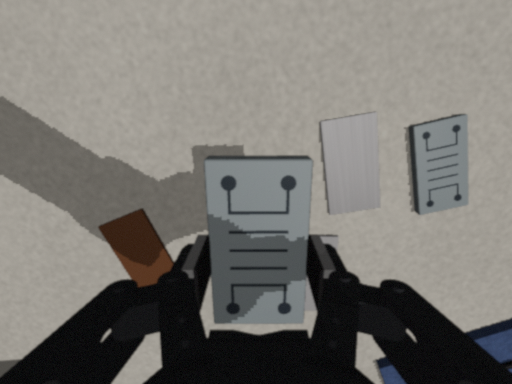

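```bash
python3 -m jog '[[[0.5,0,-0.12,-0.1],[1.3,0.1,-0.12,-0.2],[2.2,0.2,-0.12,-0.3],[3.1,0.3,-0.12,-0.4],[4,0.4,-0.12,-0.56],[4.9,0.5,-0.12,-0.56],[5.8,0.6,-0.12,-0.56],[6.7,0.75,-0.12,-0.56],[7.5,0.9,-0.12,-0.56],[8.1,0.95,-0.12,-0.56]]]'; python3 -m jog '[[[0.2,0,0,0],[0.27,0,0,0],[0.27,0,0,0],[0.27,0,0,0]]]'; python3 -c "
from h import *
rows((.528,.111,.15,-1.1))"
```

```text
t: 26.8
eef_pos: [0.5263, 0.0997, 0.2332]
orientation: [-2.238, -2.203, 0.002]
wrist_force: [1.1, -0.5, -0.5]
grip_width: 0.0528
t: 27.2
eef_pos: [0.5264, 0.1077, 0.2343]
orientation: [2.246, 2.197, -0.001]
wrist_force: [-0.6, 0.0, -0.6]
grip_width: 0.0528
now 27.2 [0.5264 0.1077 0.2343] yaw -1.25 w 0.0528 F [-0.6  0.  -0.6] q7 -0.02
(0.528, 0.111, 0.15, -1.1) -> [0.067, 0.032, 1.685] -0.019
```

```bash
python3 -m jog '[[[0.04,0.02,0.4,-0.02],[0.04,0.02,0.9,-0.02],[0.04,0.02,1.3,-0.02],[0.04,0.02,1.55,-0.02],[0.04,0.02,1.65,-0.02],[0.04,0.02,1.65,-0.02],[0.04,0.02,1.65,-0.02],[0.04,0.02,1.65,-0.02]]]'; python3 -c "
from h import *
rows((.528,.111,.1454,-1.1))"
```

```text
t: 28.0
eef_pos: [0.5284, 0.1119, 0.1529]
orientation: [2.239, 2.203, 0.003]
wrist_force: [1.1, -0.1, -0.8]
grip_width: 0.0525
now 28.0 [0.5284 0.1119 0.1529] yaw -0.92 w 0.0525 F [ 1.1 -0.1 -0.8] q7 0.06
(0.528, 0.111, 0.1454, -1.1) -> [-0.019, -0.009, 0.149] 0.022
```

```bash
python3 -m jog '[[[-0.02,-0.01,0.05,0.02],[-0.02,-0.01,0.1,0.02],[-0.02,-0.01,0.14,0.02],[-0.02,-0.01,0.16,0.02]]]'; python3 -m jog '[[[0,0,0,0],[0,0,0,0],[0,0,0,0]]]' 0.8;python3 -m jog '[[[0,0,0,0],[0,0,-0.3,0],[0,0,-1,0],[0,0,-1.8,0],[0,0,-2.6,0],[0,0,-3.4,0],[0,0,-3.5,0],[0,0,-3.5,0]]]';  python3 -m jog '[[[-0.4,0,0,0],[-0.8,0,0,0],[-0.8,0,0,0],[-0.8,0,0,0]]]' 1; python3 look.py w14; python3 -c "
from h import *
rows((.5412,-.297,.2,4.1))"
```

```text
t: 28.4
eef_pos: [0.5273, 0.111, 0.1449]
orientation: [-2.241, -2.2, -0.0]
wrist_force: [-5.9, 0.1, 16.4]
grip_width: 0.0523
t: 28.7
eef_pos: [0.5273, 0.111, 0.1438]
orientation: [2.242, 2.201, 0.0]
wrist_force: [-0.2, 0.2, -0.5]
grip_width: 0.0679
t: 29.5
eef_pos: [0.5279, 0.1108, 0.3209]
orientation: [2.242, 2.2, 0.006]
wrist_force: [-0.9, -0.8, -0.4]
grip_width: 0.0684
t: 29.9
eef_pos: [0.5259, 0.071, 0.3179]
orientation: [-2.242, -2.198, 0.002]
wrist_force: [0.5, -0.4, -1.2]
grip_width: 0.0851
29.9 [0.5259 0.071  0.3179] yaw -1.13
bench 1551 px [195.  24.] z 0.0118 [454.4 231. ] (59.6, 73.1) short-side dir -7.1 bgr [65. 66. 64.] CUT
bench 2761 px [260.  34.] z 0.0193 [530.3 229.4] (59.9, 70.6) short-side dir 6.7 bgr [87. 89. 86.] CUT
bench 6567 px [324.  98.] z 0.0192 [610.8 130.7] (59.2, 261.1) short-side dir 1.4 bgr [ 98. 100.  97.] CUT
bench 2358 px [147. 226.] z 0.0056 [355.4 -25.1] (55.0, 102.9) short-side dir 78.5 bgr [25. 41. 68.] 
platen 6198 px [474. 143.] z 0.0543 [788.1  97.1] (83.8, 116.6) short-side dir -2.2 bgr [145. 147. 149.] CUT
c2 .082 4559 px [259. 135.] z 0.0816 [527.3 112.8] (51.8, 97.8) short-side dir -1.0 bgr [124. 122. 117.] 
posts 63 px [217.  93.] z 0.118 [488.8 159.4] (7.1, 7.2) short-side dir 45.9 bgr [93. 94. 95.] 
posts 65 px [304.  93.] z 0.1179 [569.4 157.4] (7.0, 7.6) short-side dir 87.8 bgr [98. 98. 99.] 
posts 49 px [221. 187.] z 0.1173 [487.1  67.7] (6.3, 8.1) short-side dir 4.8 bgr [63. 64. 65.] 
posts 49 px [299. 187.] z 0.118 [567.4  65.9] (7.1, 7.1) short-side dir -1.7 bgr [90. 91. 92.] 
posts 479 px [485. 275.] z 0.1204 [782.  -43.7] (25.9, 55.3) short-side dir -32.3 bgr [50. 29. 18.] CUT
now 29.95 [0.526  0.0718 0.318 ] yaw -1.05 w 0.0851 F [0.5 0.9 0.5] q7 -0.03
(0.5412, -0.297, 0.2, 4.1) -> [-7.37, 0.442, 2.358] -0.643
```

View pics/w14.png

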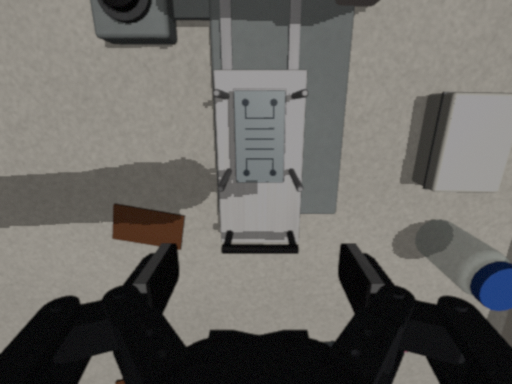

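Chip 2 is at (527.3, 112.8), top 81.6 mm. Plate B at (541,-297) comes next.

```bash
python3 -m jog '[[[-0.5,0,0,-0.1],[-1.3,0.1,0.2,-0.3],[-2.2,0.2,0.5,-0.64],[-3.1,0.3,0.9,-0.64],[-4,0.4,1.3,-0.64],[-4.9,0.44,1.7,-0.64],[-5.8,0.44,2,-0.64],[-6.6,0.44,2.2,-0.64],[-7.2,0.44,2.36,-0.64],[-7.37,0.44,2.36,-0.64]]]' 0.85; python3 -m jog '[[[0,0,0,0],[0,0,0,0]]]'; python3 look.py w15; python3 -c "
from h import *
rows((.5412,-.297,.0695,4.1))"
```

```text
t: 30.95
eef_pos: [0.5403, -0.3006, 0.1991]
orientation: [-2.145, -2.293, 0.005]
wrist_force: [-0.4, -0.3, 0.1]
grip_width: 0.0725
t: 31.15
eef_pos: [0.5426, -0.2958, 0.2005]
orientation: [-2.138, -2.3, -0.002]
wrist_force: [-0.1, -0.0, -0.2]
grip_width: 0.0725
31.15 [ 0.5426 -0.2958  0.2005] yaw 4.18
bench 4651 px [490. 131.] z 0.0055 [ 758.3 -229.2] (39.3, 103.8) short-side dir 18.8 bgr [115.  99. 148.] CUT
bench 5810 px [257. 183.] z 0.0056 [ 541.5 -297.2] (55.9, 102.8) short-side dir 4.2 bgr [123. 123. 125.] 
bench 5073 px [350. 198.] z 0.0116 [ 634.  -305.6] (53.2, 98.8) short-side dir 7.7 bgr [116. 114. 109.] 
bench 3970 px [ 25. 248.] z 0.0056 [ 291.8 -382.3] (58.0, 103.4) short-side dir 17.0 bgr [28. 46. 77.] CUT
bench 3427 px [209. 292.] z 0.0056 [ 492.7 -428.7] (54.4, 104.7) short-side dir -7.1 bgr [125. 125. 127.] 
now 31.2 [ 0.5427 -0.2955  0.2007] yaw 4.23 w 0.0725 F [ 0.4 -0.5  0.1] q7 0.89
(0.5412, -0.297, 0.0695, 4.1) -> [-0.033, -0.034, 2.625] 0.016
```

View pics/w15.png

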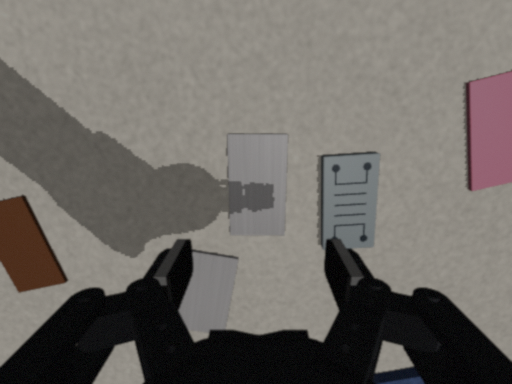

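Plate B is at px (257,183), centred; chip C is at px (350,198) with enough gap for the finger.

```bash
python3 -m jog '[[[-0.02,-0.03,0.6,0],[-0.02,-0.03,1.3,0],[-0.02,-0.03,2,0],[-0.02,-0.03,2.4,0],[-0.02,-0.03,2.58,0],[-0.02,-0.03,2.63,0],[-0.02,-0.03,2.63,0]]]' 0.85; python3 -m jog '[[[0,0,0,0],[0,0,0,0],[0,0,0,0],[0,0,0,0],[0,0,0,0]]]' 0 40; python3 -m jog '[[[0,0,-0.3,0],[0,0,-0.8,0],[0,0,-1.4,0],[0,0,-2,0],[0,0,-2.6,0],[0,0,-3.3,0],[0,0,-3.3,0],[0,0,-3.3,0]]]'; python3 held.py; python3 -c "
from h import *
rows((.528,.113,.24,-1.1))
c=camera('wrist'); cv2.imwrite('pics/w16.png',c['img'])"
```

```text
t: 31.9
eef_pos: [0.5411, -0.2985, 0.0702]
orientation: [2.139, 2.299, 0.001]
wrist_force: [-0.5, 0.4, 0.4]
grip_width: 0.0728
t: 32.4
eef_pos: [0.5413, -0.2994, 0.0713]
orientation: [2.14, 2.297, 0.003]
wrist_force: [-1.0, 1.9, 6.3]
grip_width: 0.0561
t: 33.2
eef_pos: [0.5401, -0.2992, 0.2356]
orientation: [2.141, 2.297, 0.002]
wrist_force: [-0.4, 0.0, -3.0]
grip_width: 0.0555
held: top depth at centre 0.0658 tilt x,y rad [0.001 0.003] x max (front edge) 0.0548 x min -0.0503 14978
now 33.25 [ 0.5397 -0.2986  0.2342] yaw 4.04 w 0.0564 F [-0.4  1.1 -2.2] q7 0.87
(0.528, 0.113, 0.24, -1.1) -> [8.228, 0.347, -0.107] 0.642
```

View pics/w16.png

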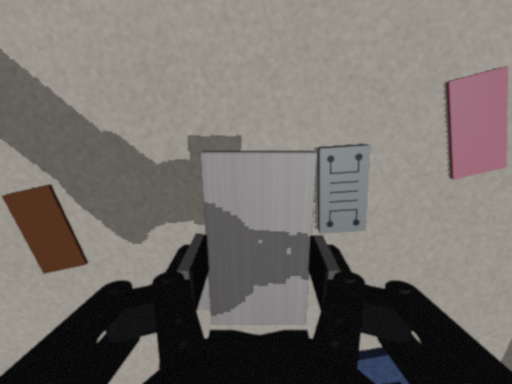

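```bash
python3 -m jog '[[[0.5,0,-0.1,0.1],[1.3,0.1,-0.1,0.2],[2.2,0.1,-0.1,0.4],[3.1,0.15,-0.1,0.64],[4,0.2,-0.1,0.64],[4.9,0.25,-0.1,0.64],[5.8,0.3,-0.1,0.64],[6.7,0.35,-0.1,0.64],[7.5,0.35,-0.1,0.64],[7.9,0.35,-0.1,0.64]]]'; python3 -m jog '[[[0.2,0,0,0],[0.27,0,0,0],[0.27,0,0,0],[0.27,0,0,0]]]'; python3 -c "
from h import *
rows((.528,.111,.158,-1.1))"
```

```text
t: 34.3
eef_pos: [0.5283, 0.1011, 0.2377]
orientation: [-2.234, -2.205, 0.003]
wrist_force: [-0.1, -0.2, -2.1]
grip_width: 0.056
t: 34.7
eef_pos: [0.5301, 0.1077, 0.2393]
orientation: [2.245, 2.197, -0.001]
wrist_force: [1.0, -0.3, -1.6]
grip_width: 0.0558
now 34.7 [0.5301 0.1077 0.2393] yaw -1.25 w 0.0558 F [ 1.  -0.3 -1.6] q7 0.01
(0.528, 0.111, 0.158, -1.1) -> [0.067, -0.043, 1.627] -0.019
```

```bash
python3 -m jog '[[[0.04,-0.04,0.4,-0.02],[0.04,-0.04,0.9,-0.02],[0.04,-0.04,1.3,-0.02],[0.04,-0.04,1.55,-0.02],[0.04,-0.04,1.6,-0.02],[0.04,-0.04,1.6,-0.02],[0.04,-0.04,1.6,-0.02],[0.04,-0.04,1.6,-0.02]]]'; python3 -c "
from h import *
rows((.528,.111,.1538,-1.1))"
```

```text
t: 35.5
eef_pos: [0.5287, 0.1118, 0.1604]
orientation: [2.239, 2.203, 0.003]
wrist_force: [0.4, -0.6, -1.8]
grip_width: 0.0559
now 35.5 [0.5287 0.1118 0.1604] yaw -0.92 w 0.0559 F [ 0.4 -0.6 -1.8] q7 0.09
(0.528, 0.111, 0.1538, -1.1) -> [-0.016, -0.015, 0.131] 0.022
```

```bash
python3 -m jog '[[[-0.01,-0.01,0.05,0.02],[-0.02,-0.01,0.1,0.02],[-0.02,-0.01,0.13,0.02],[-0.02,-0.01,0.14,0.02]]]'; python3 -m jog '[[[0,0,0,0],[0,0,0,0],[0,0,0,0]]]' 0.82;python3 -m jog '[[[0,0,0,0],[0,0,-0.3,0],[0,0,-1,0],[0,0,-1.8,0],[0,0,-2.6,0],[0,0,-3.2,0],[0,0,-3.3,0],[0,0,-3.3,0]]]';  python3 -m jog '[[[-0.4,0,0,0],[-0.8,0,0,0],[-0.8,0,0,0],[-0.8,0,0,0]]]' 1; python3 look.py w17; python3 -c "
from h import *
rows((.634,-.3055,.2,7.8))"
```

```text
t: 35.9
eef_pos: [0.5276, 0.1107, 0.1532]
orientation: [-2.241, -2.2, -0.0]
wrist_force: [-4.8, -0.8, 10.8]
grip_width: 0.0561
t: 36.2
eef_pos: [0.5276, 0.1108, 0.1524]
orientation: [2.242, 2.2, 0.0]
wrist_force: [0.6, 0.4, -0.2]
grip_width: 0.0697
t: 37.0
eef_pos: [0.528, 0.1107, 0.3189]
orientation: [2.242, 2.2, 0.005]
wrist_force: [0.1, -0.4, -0.5]
grip_width: 0.0698
t: 37.4
eef_pos: [0.5262, 0.0709, 0.3164]
orientation: [-2.242, -2.198, 0.002]
wrist_force: [-0.4, 0.5, -0.2]
grip_width: 0.0859
37.4 [0.5262 0.0709 0.3164] yaw -1.13
bench 1547 px [192.  23.] z 0.0118 [423.6 242. ] (65.1, 130.8) short-side dir 78.2 bgr [62. 63. 61.] CUT
bench 2798 px [260.  34.] z 0.0193 [530.8 226.7] (65.4, 72.0) short-side dir -0.0 bgr [88. 90. 87.] CUT
bench 6472 px [324.  99.] z 0.0193 [607.  130.2] (58.9, 260.8) short-side dir -1.2 bgr [97. 99. 96.] CUT
bench 2375 px [146. 226.] z 0.0056 [355.2 -25.2] (55.1, 103.5) short-side dir 78.3 bgr [24. 40. 66.] 
platen 6141 px [474. 143.] z 0.0544 [788.1  97.1] (83.8, 116.7) short-side dir -2.0 bgr [143. 146. 147.] CUT
p2 .088 5316 px [260. 136.] z 0.0876 [527.7 112.7] (55.7, 102.7) short-side dir -1.1 bgr [136. 137. 139.] 
posts 61 px [216.  92.] z 0.1182 [488.9 159.3] (6.4, 7.8) short-side dir -4.5 bgr [93. 94. 95.] 
posts 63 px [304.  93.] z 0.1177 [569.2 157.5] (7.1, 7.3) short-side dir -45.0 bgr [98. 98. 99.] 
posts 52 px [221. 188.] z 0.1177 [486.9  67.9] (6.7, 7.2) short-side dir 85.9 bgr [63. 63. 65.] 
posts 49 px [299. 188.] z 0.1183 [567.6  66.3] (6.5, 7.2) short-side dir 87.4 bgr [89. 89. 90.] 
posts 477 px [485. 276.] z 0.1203 [781.  -44.1] (25.3, 54.8) short-side dir -29.8 bgr [49. 27. 17.] CUT
now 37.45 [0.5263 0.0716 0.3165] yaw -1.05 w 0.0852 F [-1.3  0.6 -0.2] q7 -0.0
(0.634, -0.3055, 0.2, 7.8) -> [-7.503, 2.295, 2.326] -1.106
```

View pics/w17.png

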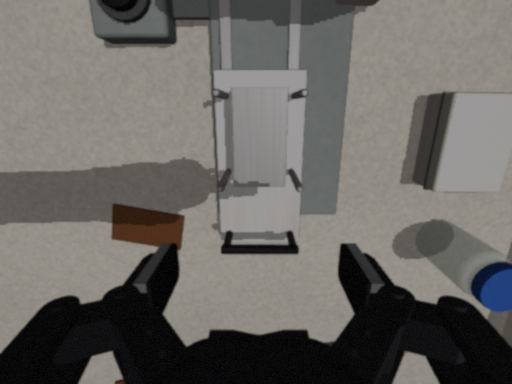

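Plate 2 is on the stack at (527.7, 112.7), top 87.6 mm. The last piece is chip C at (634,-305.5).

```bash
python3 -m jog '[[[-0.5,0.1,0,-0.1],[-1.3,0.3,0.2,-0.3],[-2.1,0.6,0.5,-0.64],[-3,0.9,0.9,-0.9],[-3.9,1.2,1.3,-1.1],[-4.8,1.5,1.7,-1.1],[-5.7,1.8,2,-1.1],[-6.5,2.1,2.2,-1.1],[-7.2,2.3,2.33,-1.1],[-7.5,2.3,2.33,-1.1]]]' 0.85; python3 -m jog '[[[0,0,0,0],[0,0,0,0]]]'; python3 look.py w18; python3 -c "
from h import *
rows((.634,-.3055,.073,7.8))"
```

```text
t: 38.45
eef_pos: [0.6346, -0.3089, 0.1982]
orientation: [-2.068, -2.363, 0.004]
wrist_force: [-0.7, 0.1, 0.3]
grip_width: 0.0724
t: 38.65
eef_pos: [0.6352, -0.3043, 0.2005]
orientation: [-2.064, -2.366, -0.002]
wrist_force: [0.6, 0.9, 0.8]
grip_width: 0.0724
38.65 [ 0.6352 -0.3043  0.2005] yaw 7.81
bench 7258 px [410. 120.] z 0.0056 [ 767.5 -226.2] (57.5, 103.6) short-side dir 18.3 bgr [122. 107. 150.] 
bench 5368 px [258. 186.] z 0.0117 [ 634.9 -306. ] (51.8, 98.1) short-side dir 8.0 bgr [108. 106. 101.] 
bench 2958 px [116. 260.] z 0.0056 [ 494.1 -415.8] (56.4, 77.9) short-side dir -5.5 bgr [115. 116. 118.] 
now 38.7 [ 0.6356 -0.3035  0.2008] yaw 7.88 w 0.0726 F [-0.6 -0.1  0.1] q7 0.9
(0.634, -0.3055, 0.073, 7.8) -> [-0.042, -0.038, 2.555] 0.01
```

View pics/w18.png

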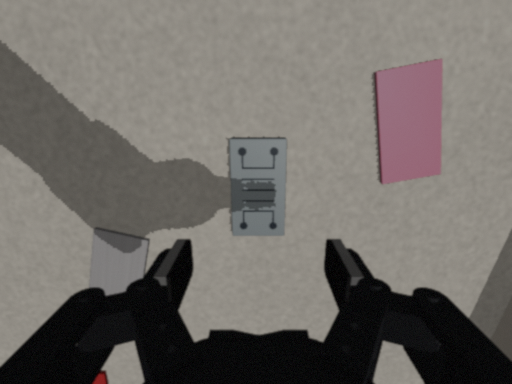

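Chip C is at px (258,186), centred between the fingers; the spare plate is at px (116,260). Gripping.

```bash
python3 -m jog '[[[-0.03,-0.02,0.6,0],[-0.04,-0.02,1.3,0],[-0.04,-0.02,2,0],[-0.04,-0.02,2.4,0],[-0.04,-0.02,2.53,0],[-0.04,-0.02,2.55,0],[-0.04,-0.02,2.55,0]]]' 0.85; python3 -m jog '[[[0,0,0,0],[0,0,0,0],[0,0,0,0],[0,0,0,0],[0,0,0,0]]]' 0 40; python3 -m jog '[[[0,0,-0.3,0],[0,0,-0.8,0],[0,0,-1.4,0],[0,0,-2,0],[0,0,-2.6,0],[0,0,-3.4,0],[0,0,-3.5,0],[0,0,-3.5,0]]]'; python3 held.py; python3 -c "
from h import *
rows((.528,.113,.25,-1.1))
c=camera('wrist'); cv2.imwrite('pics/w19.png',c['img'])"
```

```text
t: 39.4
eef_pos: [0.635, -0.3087, 0.0751]
orientation: [2.064, 2.365, 0.001]
wrist_force: [-0.2, -0.6, 0.9]
grip_width: 0.0728
t: 39.9
eef_pos: [0.635, -0.3092, 0.0756]
orientation: [2.065, 2.364, 0.002]
wrist_force: [-0.7, 0.8, 6.8]
grip_width: 0.053
t: 40.7
eef_pos: [0.6343, -0.3091, 0.2508]
orientation: [2.065, 2.363, 0.002]
wrist_force: [-0.1, 0.6, -1.4]
grip_width: 0.0528
held: top depth at centre 0.0641 tilt x,y rad [0.006 0.005] x max (front edge) 0.0528 x min -0.0466 14688
now 40.75 [ 0.6337 -0.3083  0.2487] yaw 7.71 w 0.0524 F [ 0.5  0.6 -1.3] q7 0.88
(0.528, 0.113, 0.25, -1.1) -> [8.634, -0.964, -0.023] 1.101
```

View pics/w19.png

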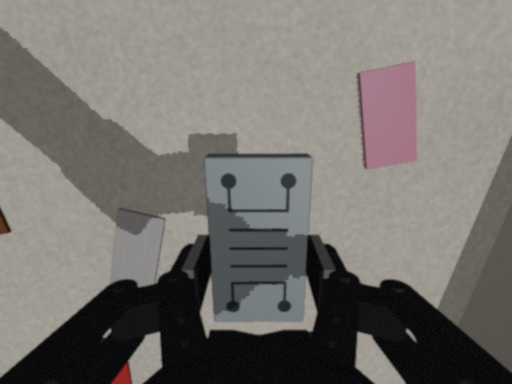

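```bash
python3 -m jog '[[[0.5,-0.05,0,0.1],[1.3,-0.1,0,0.3],[2.2,-0.2,0,0.6],[3.1,-0.3,0,0.8],[4,-0.4,0,1.1],[4.9,-0.5,0,1.1],[5.8,-0.6,0,1.1],[6.7,-0.7,0,1.1],[7.6,-0.85,0,1.1],[8.3,-0.96,0,1.1]]]'; python3 -m jog '[[[0.2,0,0,0],[0.27,0,0,0],[0.27,0,0,0],[0.27,0,0,0]]]'; python3 -c "
from h import *
rows((.528,.110,.168,-1.1))"
```

```text
t: 41.8
eef_pos: [0.5285, 0.0996, 0.2467]
orientation: [-2.237, -2.202, 0.004]
wrist_force: [1.7, 0.2, -0.8]
grip_width: 0.0525
t: 42.2
eef_pos: [0.5311, 0.1077, 0.2482]
orientation: [2.245, 2.196, -0.002]
wrist_force: [-0.4, -0.4, -0.7]
grip_width: 0.0524
now 42.2 [0.5311 0.1077 0.2482] yaw -1.25 w 0.0524 F [-0.4 -0.4 -0.7] q7 0.03
(0.528, 0.11, 0.168, -1.1) -> [0.046, -0.062, 1.604] -0.019
```

```bash
python3 -m jog '[[[0.02,-0.05,0.4,-0.02],[0.02,-0.05,0.9,-0.02],[0.02,-0.05,1.3,-0.02],[0.02,-0.05,1.5,-0.02],[0.02,-0.05,1.57,-0.02],[0.02,-0.05,1.57,-0.02],[0.02,-0.05,1.57,-0.02],[0.02,-0.05,1.57,-0.02]]]'; python3 -c "
from h import *
rows((.528,.110,.1641,-1.1))"
```

```text
t: 43.0
eef_pos: [0.5291, 0.1109, 0.1708]
orientation: [2.239, 2.203, 0.003]
wrist_force: [-1.1, -0.0, -0.3]
grip_width: 0.0527
now 43.0 [0.5291 0.1109 0.1708] yaw -0.92 w 0.0527 F [-1.1 -0.  -0.3] q7 0.12
(0.528, 0.11, 0.1641, -1.1) -> [-0.018, -0.022, 0.135] 0.022
```

```bash
python3 -m jog '[[[-0.01,-0.01,0.05,0.02],[-0.02,-0.02,0.1,0.02],[-0.02,-0.02,0.13,0.02],[-0.02,-0.02,0.145,0.02]]]'; python3 -m jog '[[[0,0,0,0],[0,0,0,0],[0,0,0,0]]]' 0.8;python3 -m jog '[[[0,0,0,0],[0,0,-0.3,0],[0,0,-1,0],[0,0,-1.8,0],[0,0,-2.6,0],[0,0,-3.1,0],[0,0,-3.1,0],[0,0,-3.1,0]]]';  python3 -m jog '[[[-0.4,0,0,0],[-0.8,0,0,0],[-0.8,0,0,0],[-0.8,0,0,0]]]' 1; python3 look.py w20; python3 -c "
from h import *
rows((.5255,-.023,.2,89))"
```

```text
t: 43.4
eef_pos: [0.5273, 0.1098, 0.1635]
orientation: [-2.241, -2.199, 0.0]
wrist_force: [-5.4, -0.8, 14.4]
grip_width: 0.0526
t: 43.7
eef_pos: [0.5274, 0.11, 0.1626]
orientation: [2.242, 2.201, 0.0]
wrist_force: [0.6, 0.3, -0.0]
grip_width: 0.0682
t: 44.5
eef_pos: [0.5275, 0.1099, 0.3185]
orientation: [-2.242, -2.2, -0.003]
wrist_force: [0.4, 0.4, -0.3]
grip_width: 0.0681
t: 44.9
eef_pos: [0.5261, 0.07, 0.3168]
orientation: [-2.242, -2.198, 0.002]
wrist_force: [-0.2, 0.3, 0.7]
grip_width: 0.0857
44.9 [0.5261 0.07   0.3168] yaw -1.14
bench 1502 px [194.  24.] z 0.0117 [454.1 237.4] (65.2, 69.9) short-side dir 65.5 bgr [65. 66. 64.] CUT
bench 2758 px [259.  34.] z 0.0191 [529.1 226.1] (63.3, 70.4) short-side dir -1.3 bgr [95. 96. 93.] CUT
bench 6459 px [324.  99.] z 0.0193 [606.8 129.3] (59.5, 261.0) short-side dir -1.1 bgr [ 99. 101.  98.] CUT
bench 2379 px [146. 226.] z 0.0057 [355.4 -25. ] (55.6, 103.1) short-side dir 78.3 bgr [25. 41. 67.] 
platen 6218 px [474. 142.] z 0.0544 [788.  97.] (83.5, 116.7) short-side dir -2.2 bgr [145. 148. 149.] CUT
c3 .100 5125 px [259. 136.] z 0.0996 [527.4 112.6] (51.8, 98.0) short-side dir -0.9 bgr [123. 122. 116.] 
posts 61 px [216.  92.] z 0.1183 [488.8 159.3] (6.6, 7.7) short-side dir -5.3 bgr [94. 94. 96.] 
posts 62 px [304.  92.] z 0.118 [569.1 157.5] (7.1, 7.4) short-side dir 55.8 bgr [ 99.  99. 100.] 
posts 51 px [221. 187.] z 0.1176 [486.8  68.3] (6.3, 7.5) short-side dir 80.9 bgr [66. 66. 68.] 
posts 49 px [299. 187.] z 0.118 [566.8  66.2] (6.2, 7.4) short-side dir -47.2 bgr [91. 91. 92.] 
posts 476 px [486. 275.] z 0.1202 [781.2 -44.3] (24.8, 55.2) short-side dir -29.4 bgr [49. 28. 17.] CUT
now 44.95 [0.5263 0.0708 0.3169] yaw -1.05 w 0.0856 F [0.7 0.1 0.1] q7 0.03
(0.5255, -0.023, 0.2, 89) -> [-1.876, 0.022, 2.337] -11.256
```

View pics/w20.png

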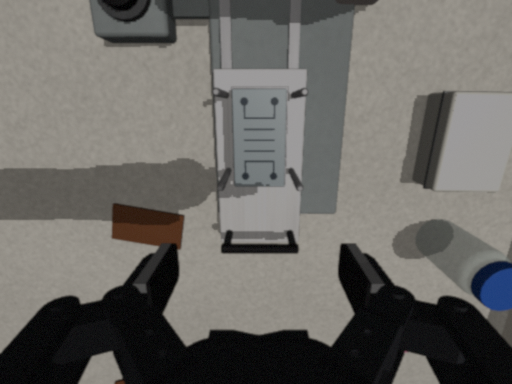

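The stack is complete: chip 3's top is at 99.6 mm and it is centred at (527.4, 112.6). Next I'll turn the gripper and take the handle.

```bash
python3 -m jog '[[[-0.4,0,0,-1],[-0.9,0,0,-2],[-1.4,0.02,0,-3],[-1.87,0.02,0,-4],[-1.87,0.02,0.3,-5],[-1.87,0.02,0.6,-6],[-1.87,0.02,1,-7],[-1.87,0.02,1.4,-8],[-1.87,0.02,1.7,-9],[-1.87,0.02,2,-10]]]' 1; python3 -m jog '[[[0,0,0,-1],[0,0,0,-1.25],[0,0,0,-1.25],[0,0,0,-1.25]]]';  python3 -c "
from h import *
rows((.5255,-.022,.136,89))"; python3 - <<'E'
from h import *
c,W,s=wristpts(); cv2.imwrite("pics/w21.png",c["img"])
k=(c["range_z"]>0)&(W[...,2]>0.078)&(W[...,2]<0.095)&(abs(W[...,0]-.527)<.06)&(abs(W[...,1]+.02)<.04)
P=W[k]; print(k.sum(),cv2.minAreaRect((P[:,:2]*1000).astype(np.float32)))
E
```

```text
t: 45.95
eef_pos: [0.5259, -0.0221, 0.2163]
orientation: [-0.291, -3.127, -0.0]
wrist_force: [-0.1, 0.1, -0.9]
grip_width: 0.0851
t: 46.35
eef_pos: [0.526, -0.0227, 0.2174]
orientation: [-0.029, -3.141, -0.0]
wrist_force: [-0.7, -0.3, 0.1]
grip_width: 0.0853
now 46.35 [ 0.526  -0.0227  0.2174] yaw 88.94 w 0.0853 F [-0.7 -0.3  0.1] q7 1.74
(0.5255, -0.022, 0.136, 89) -> [0.009, 0.014, 1.627] -0.008
1714 ((524.900634765625, -22.108539581298828), (11.979754447937012, 96.45722198486328), 89.09687805175781)
```

```bash
python3 -m jog '[[[0.01,0.01,0.5,0],[0.01,0.01,1,0],[0.01,0.01,1.4,0],[0.01,0.01,1.6,0],[0.01,0.01,1.63,0],[0.01,0.01,1.63,0]]]' 1; python3 -m jog '[[[0,0,0,0],[0,0,0,0],[0,0,0,0],[0,0,0,0],[0,0,0,0]]]' 0 50; python3 -c "
from h import *
rows((.5285,.178,.136,89))"
```

```text
t: 47.0
eef_pos: [0.5258, -0.0231, 0.1365]
orientation: [0.03, 3.141, 0.0]
wrist_force: [-0.8, -0.4, -0.0]
grip_width: 0.0853
t: 47.5
eef_pos: [0.5255, -0.0225, 0.1364]
orientation: [0.03, 3.141, 0.003]
wrist_force: [0.8, 19.5, 1.3]
grip_width: 0.0124
now 47.5 [ 0.5255 -0.0225  0.1364] yaw 88.89 w 0.0124 F [ 0.8 19.5  1.3] q7 1.82
(0.5285, 0.178, 0.136, 89) -> [0.017, 4.01, 0.013] -0.014
```

```bash
python3 -m jog '[[[0,0.03,0,0],[0,0.09,0,0],[0,0.18,0,0],[0,0.3,0,0],[0,0.45,0,0],[0,0.62,0,0],[0,0.8,0,0],[0,0.98,0,0],[0,1.16,0,0],[0,1.34,0,0]]]'; python3 -m jog '[[[0,0.18,0,0],[0,0.36,0,0],[0,0.54,0,0],[0,0.72,0,0],[0,0.9,0,0],[0,1.08,0,0],[0,1.25,0,0],[0,1.41,0,0],[0,1.56,0,0],[0,1.7,0,0]]]'; python3 -m jog '[[[0,0.13,0,0],[0,0.25,0,0],[0,0.36,0,0],[0,0.46,0,0],[0,0.55,0,0],[0,0.63,0,0],[0,0.7,0,0],[0,0.76,0,0],[0,0.8,0,0],[0,0.83,0,0]]]';python3 -c "
from h import *
rows((.5285,.178,.136,89))"
```

```text
t: 48.5
eef_pos: [0.5269, 0.0444, 0.1365]
orientation: [0.03, 3.141, -0.0]
wrist_force: [-1.1, -2.4, 5.4]
grip_width: 0.0102
t: 49.5
eef_pos: [0.5286, 0.1296, 0.1365]
orientation: [0.029, 3.14, 0.0]
wrist_force: [0.1, -3.2, 5.2]
grip_width: 0.0103
t: 50.5
eef_pos: [0.5295, 0.1711, 0.1365]
orientation: [0.029, 3.14, 0.001]
wrist_force: [0.5, -2.0, 5.4]
grip_width: 0.0099
now 50.5 [0.5295 0.1711 0.1365] yaw 88.94 w 0.0099 F [ 0.5 -2.   5.4] q7 1.46
(0.5285, 0.178, 0.136, 89) -> [0.022, 0.138, 0.01] -0.008
```

```bash
python3 -m jog '[[[0,0.03,0,0],[0,0.06,0,0],[0,0.09,0,0],[0,0.12,0,0],[0,0.14,0,0],[0,0.16,0,0],[0,0.18,0,0],[0,0.2,0,0],[0,0.2,0,0]]]'
```

```text
t: 51.4
eef_pos: [0.5297, 0.1785, 0.1365]
orientation: [0.031, 3.141, -0.004]
wrist_force: [-0.3, -6.3, 6.4]
grip_width: 0.0099
```

```bash
python3 -m jog '[[[0,0.03,0,0],[0,0.05,0,0],[0,0.05,0,0]]]';python3 -m jog '[[[0,-0.1,0,0],[0,-0.1,0,0]]]' 0.5;python3 -m jog '[[[0,0,0,0],[0,0,0,0],[0,0,-0.6,0],[0,0,-1.4,0],[0,0,-2.2,0],[0,0,-3,0],[0,0,-3.8,0],[0,0,-3.8,0]]]' 1; python3 -c "
from h import *
rows((.5,.13,.33,89),(.40,.2,.30,89))
for n in ('wrist','side','top'):
    c=camera(n); cv2.imwrite(f'pics/v22_{n}.png',c['img'] if n=='wrist' else cv2.resize(c['img'][50:230,60:330],None,fx=2.8,fy=2.8))"
```

```text
t: 51.7
eef_pos: [0.5297, 0.1787, 0.1365]
orientation: [0.033, 3.141, -0.008]
wrist_force: [-0.0, -9.6, 7.8]
grip_width: 0.0102
t: 51.9
eef_pos: [0.5284, 0.1782, 0.1355]
orientation: [-0.03, -3.14, -0.001]
wrist_force: [-0.3, -0.1, -0.6]
grip_width: 0.0383
t: 52.7
eef_pos: [0.5319, 0.179, 0.332]
orientation: [0.028, 3.131, 0.009]
wrist_force: [0.7, -0.2, -0.2]
grip_width: 0.0856
now 52.7 [0.5319 0.179  0.332 ] yaw 88.97 w 0.0856 F [ 0.7 -0.2 -0.2] q7 1.31
(0.5, 0.13, 0.33, 89) -> [0.621, -0.991, 0.029] -0.004
(0.4, 0.2, 0.3, 89) -> [2.651, 0.369, 0.617] -0.004
```

View pics/v22_wrist.png

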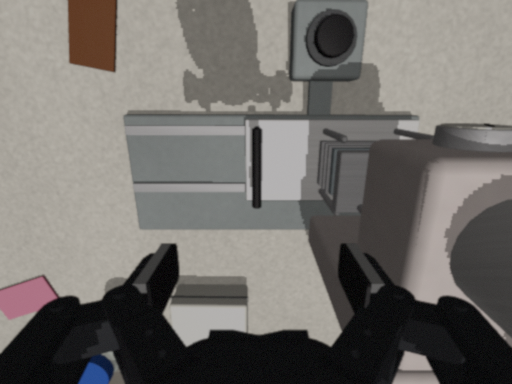

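View pics/v22_side.png

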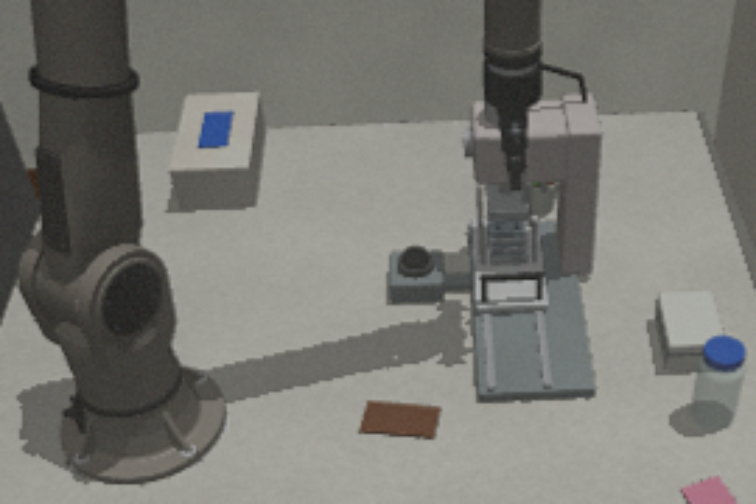

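The bed is home: the handle is at y = 0.1785, a travel of 200 mm. The stack is under the head and the button shows at wrist px (335,36). I'll measure the button and go to it with closed fingers.

```bash
python3 - <<'E'
from h import *
c,W,s=wristpts()
k=(c["range_z"]>0)&(W[...,2]>0.057)&(W[...,2]<0.068)&(abs(W[...,0]-.387)<.035)&(abs(W[...,1]-.266)<.035)
P=W[k]; print(k.sum(),np.median(P[:,2]),cv2.minEnclosingCircle((P[:,:2]*1000).astype(np.float32)))
rows((.386,.266,.332,89),(.386,.266,.2,89))
E
```

```text
1343 0.06541209430829836 ((385.8348693847656, 265.1114807128906), 20.840734481811523)
now 52.9 [0.5283 0.1783 0.3249] yaw 88.97 w 0.0852 F [-0.7  0.2 -0. ] q7 1.31
(0.386, 0.266, 0.332, 89) -> [2.878, 1.703, -0.137] -0.004
(0.386, 0.266, 0.2, 89) -> [2.872, 1.705, 2.503] -0.004
```

```bash
python3 -m jog '[[[0.5,0.2,0,0],[1.2,0.5,0,0],[1.9,0.9,0.2,0],[2.5,1.3,0.5,0],[2.87,1.68,0.9,0],[2.87,1.7,1.5,0],[2.87,1.7,2.1,0],[2.87,1.7,2.5,0],[2.87,1.7,2.5,0],[2.87,1.7,2.5,0]]]' 0; python3 - <<'E'
from h import *
c,W,s=wristpts(); cv2.imwrite("pics/w23.png",c["img"])
rows((.386,.2655,.138,89),(.386,.2655,.123,89))
E
```

```text
t: 53.9
eef_pos: [0.387, 0.2652, 0.2006]
orientation: [-0.03, -3.14, 0.003]
wrist_force: [-0.3, -0.3, -0.0]
grip_width: -0.0002
now 53.95 [0.3876 0.2656 0.2014] yaw 88.91 w 0.0 F [-0.2  0.   0.2] q7 1.01
(0.386, 0.2655, 0.138, 89) -> [0.031, -0.003, 1.268] -0.011
(0.386, 0.2655, 0.123, 89) -> [0.031, -0.003, 1.568] -0.011
```

View pics/w23.png

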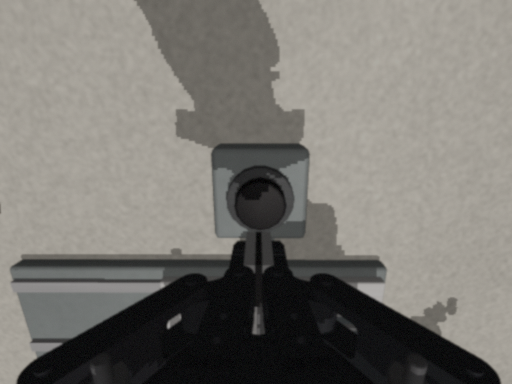

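```bash
python3 -m jog '[[[0.03,0,0.4,0],[0.03,0,0.8,0],[0.03,0,1.1,0],[0.03,0,1.27,0],[0.03,0,1.35,0],[0.03,0,1.42,0],[0.03,0,1.48,0],[0.03,0,1.53,0],[0.03,0,1.57,0],[0.03,0,1.57,0]]]'; python3 -m jog '[[[0,0,0,0],[0,0,0,0]]]'; python3 -c "
from h import *
rows((.386,.2655,.123,89))"
```

```text
t: 54.95
eef_pos: [0.387, 0.2661, 0.1284]
orientation: [-0.031, -3.138, -0.006]
wrist_force: [-13.4, -9.3, 55.4]
grip_width: 0.0002
t: 55.15
eef_pos: [0.3869, 0.2661, 0.1284]
orientation: [-0.031, -3.139, -0.006]
wrist_force: [-14.2, -8.1, 55.5]
grip_width: -0.0
now 55.15 [0.3869 0.2661 0.1284] yaw 88.86 w -0.0 F [-14.2  -8.1  55.5] q7 1.1
(0.386, 0.2655, 0.123, 89) -> [0.018, -0.013, 0.108] -0.017
```

```bash
python3 -m jog '[[[0,0,-0.06,0],[0,0,-0.06,0],[0,0,-0.06,0]]]'; python3 -c "
from h import *
c=camera('side'); cv2.imwrite('pics/v24.png',cv2.resize(c['img'][60:220,180:300],None,fx=3.7,fy=3.7,interpolation=cv2.INTER_CUBIC))"
```

```text
t: 55.45
eef_pos: [0.3866, 0.2661, 0.1286]
orientation: [-0.03, -3.141, -0.004]
wrist_force: [-5.3, -4.6, 24.0]
grip_width: -0.0001
```

View pics/v24.png

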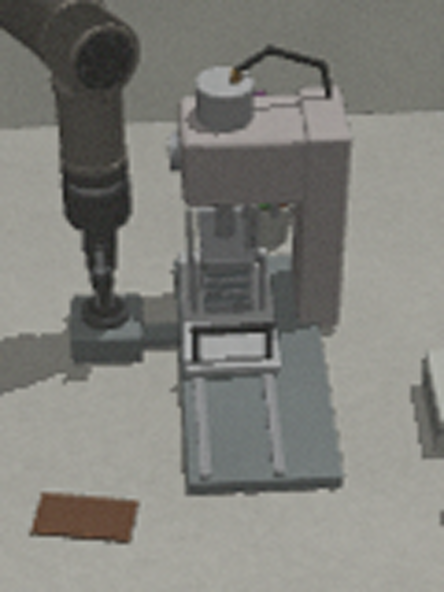

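The button is on its stop (24 N against a spring of at most 9 N) and the side view shows the ram down on the stack. I'll hold it about 8 s.

```bash
for i in 1 2 3 4 5 6 7 8; do python3 -m jog '[[[0,0,0,0],[0,0,0,0],[0,0,0,0],[0,0,0,0],[0,0,0,0],[0,0,0,0],[0,0,0,0],[0,0,0,0],[0,0,0,0],[0,0,0,0]]]' | egrep '^t|eef|wrist_f'; done
```

```text
t: 56.5
eef_pos: [0.3866, 0.2661, 0.1286]
wrist_force: [-6.0, -3.8, 23.9]
t: 57.5
eef_pos: [0.3866, 0.2661, 0.1286]
wrist_force: [-6.3, -2.7, 24.7]
t: 58.5
eef_pos: [0.3866, 0.266, 0.1286]
wrist_force: [-5.9, -4.3, 24.3]
t: 59.5
eef_pos: [0.3866, 0.2661, 0.1286]
wrist_force: [-6.4, -3.9, 24.2]
t: 60.5
eef_pos: [0.3866, 0.2661, 0.1286]
wrist_force: [-6.4, -4.3, 24.2]
t: 61.5
eef_pos: [0.3866, 0.2661, 0.1286]
wrist_force: [-6.7, -4.7, 24.4]
t: 62.5
eef_pos: [0.3866, 0.2661, 0.1286]
wrist_force: [-5.9, -4.5, 24.2]
t: 63.5
eef_pos: [0.3866, 0.2661, 0.1286]
wrist_force: [-7.4, -3.6, 23.4]
```

```bash
python3 -m jog '[[[0,0,-0.1,0],[0,0,-0.2,0],[0,0,-0.35,0],[0,0,-0.6,0],[0,0,-1,0],[0,0,-1.6,0],[0,0,-2.2,0],[0,0,-2.8,0],[0,0,-3.4,0],[0,0,-3.8,0]]]'; python3 -m jog '[[[0,0,0,0],[0,0,0,0],[0,0,0,0],[0,0,0,0],[0,0,0,0]]]'; python3 - <<'E'
from h import *
c=camera('side'); cv2.imwrite('pics/v25.png',cv2.resize(c['img'][60:220,180:300],None,fx=3.7,fy=3.7,interpolation=cv2.INTER_CUBIC))
c,W,s=wristpts(); cv2.imwrite("pics/w25.png",c["img"])
k=(c["range_z"]>0)&(W[...,2]>0.045)&(W[...,2]<0.07)&(abs(W[...,0]-.386)<.015)&(abs(W[...,1]-.266)<.015)
print("button z",np.median(W[k][:,2]))
rows((.45,.12,.31,89),(.529,.178,.31,89))
E
```

```text
t: 64.5
eef_pos: [0.3864, 0.2656, 0.3186]
orientation: [0.03, 3.139, 0.004]
wrist_force: [-0.7, 1.1, -0.0]
grip_width: -0.0001
t: 65.0
eef_pos: [0.3855, 0.2653, 0.3148]
orientation: [-0.03, -3.14, 0.002]
wrist_force: [0.8, 0.4, -0.1]
grip_width: -0.0002
button z 0.06558108301542423
now 65.1 [0.3856 0.2654 0.3151] yaw 88.92 w -0.0001 F [0.1 0.7 0. ] q7 0.9
(0.45, 0.12, 0.31, 89) -> [-1.342, -2.884, 0.104] -0.01
(0.529, 0.178, 0.31, 89) -> [-2.9, -1.695, 0.102] -0.01
```

View pics/v25.png

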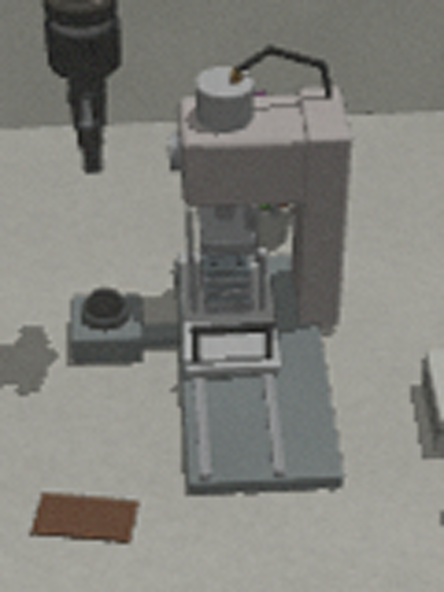

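View pics/w25.png

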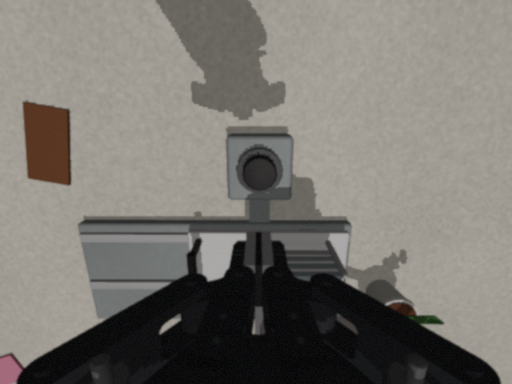

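The ram is up with a visible gap above the stack, and the button is back up (top at 65.6 mm, the same as before the press). The held TCP height of 128.6 mm less the 73 mm fingers puts the button top at 55.6 mm then, so it had travelled its full 10 mm. Now I'll pull the bed out.

```bash
python3 -m jog '[[[-0.4,-0.5,0.1,0],[-0.9,-1,0.1,0],[-1.5,-1.4,0.1,0],[-2.1,-1.68,0.1,0],[-2.7,-1.68,0.1,0],[-2.88,-1.68,0.4,0],[-2.88,-1.68,1,0],[-2.88,-1.68,1.6,0],[-2.88,-1.68,2.1,0],[-2.88,-1.68,2.1,0]]]' 1; python3 - <<'E'
from h import *
c,W,s=wristpts()
k=(c["range_z"]>0)&(W[...,2]>0.078)&(W[...,2]<0.095)&(abs(W[...,0]-.527)<.06)&(abs(W[...,1]-.18)<.04)
P=W[k]; print(k.sum(),cv2.minAreaRect((P[:,:2]*1000).astype(np.float32)))
rows((.529,.1785,.1365,89))
E
```

```text
t: 66.1
eef_pos: [0.5258, 0.1784, 0.2071]
orientation: [-0.029, -3.134, 0.006]
wrist_force: [-0.7, 0.5, -0.2]
grip_width: 0.0856
1851 ((528.9058227539062, 177.69288635253906), (11.865084648132324, 96.3624496459961), 89.05703735351562)
now 66.15 [0.5273 0.1786 0.2093] yaw 88.91 w 0.0854 F [0.3 0.6 0.1] q7 1.41
(0.529, 0.1785, 0.1365, 89) -> [-0.038, 0.001, 1.456] -0.011
```

```bash
python3 -m jog '[[[-0.02,-0.01,0.4,0],[-0.02,-0.01,0.9,0],[-0.02,-0.01,1.25,0],[-0.02,-0.01,1.42,0],[-0.02,-0.01,1.47,0],[-0.02,-0.01,1.47,0]]]' 1; python3 -m jog '[[[0,0,0,0],[0,0,0,0],[0,0,0,0],[0,0,0,0],[0,0,0,0]]]' 0 50; python3 -m jog '[[[0,-0.03,0,0],[0,-0.09,0,0],[0,-0.18,0,0],[0,-0.3,0,0],[0,-0.45,0,0],[0,-0.62,0,0],[0,-0.8,0,0],[0,-0.98,0,0],[0,-1.16,0,0],[0,-1.34,0,0]]]'; python3 -m jog '[[[0,-0.18,0,0],[0,-0.36,0,0],[0,-0.54,0,0],[0,-0.72,0,0],[0,-0.9,0,0],[0,-1.08,0,0],[0,-1.25,0,0],[0,-1.41,0,0],[0,-1.56,0,0],[0,-1.7,0,0]]]'; python3 -m jog '[[[0,-0.13,0,0],[0,-0.25,0,0],[0,-0.36,0,0],[0,-0.46,0,0],[0,-0.55,0,0],[0,-0.63,0,0],[0,-0.7,0,0],[0,-0.76,0,0],[0,-0.8,0,0],[0,-0.83,0,0]]]'; python3 -m jog '[[[0,-0.03,0,0],[0,-0.06,0,0],[0,-0.09,0,0],[0,-0.12,0,0],[0,-0.14,0,0],[0,-0.16,0,0],[0,-0.18,0,0],[0,-0.2,0,0],[0,-0.2,0,0]]]'
```

```text
t: 66.75
eef_pos: [0.5299, 0.1786, 0.1381]
orientation: [0.029, 3.14, 0.001]
wrist_force: [-0.3, -0.3, 1.1]
grip_width: 0.0854
t: 67.25
eef_pos: [0.5293, 0.1785, 0.1373]
orientation: [0.03, 3.141, 0.0]
wrist_force: [0.8, -0.7, 0.6]
grip_width: 0.0123
t: 68.25
eef_pos: [0.5278, 0.1101, 0.1374]
orientation: [-0.031, -3.141, -0.0]
wrist_force: [-1.9, 3.3, 5.1]
grip_width: 0.0103
t: 69.25
eef_pos: [0.5261, 0.0249, 0.1374]
orientation: [-0.031, -3.141, 0.0]
wrist_force: [-1.1, 2.9, 5.7]
grip_width: 0.0105
t: 70.25
eef_pos: [0.5252, -0.0167, 0.1374]
orientation: [-0.032, -3.141, 0.001]
wrist_force: [-0.7, 1.7, 5.8]
grip_width: 0.0098
t: 71.15
eef_pos: [0.5252, -0.0221, 0.1374]
orientation: [-0.028, -3.14, -0.009]
wrist_force: [-1.1, 10.6, 6.5]
grip_width: 0.0104
```

Stop reached (y = -0.022, 10.6 N). I'll release, back off and inspect.

```bash
python3 -m jog '[[[0,0.06,0,0],[0,0.06,0,0]]]' 0.5;python3 -m jog '[[[0,0,0,0],[0,0,0,0],[0,0,-0.6,0],[0,0,-1.4,0],[0,0,-2.2,0],[0,0,-3,0],[0,0,-3.6,0],[0,0,-3.6,0]]]' 1; python3 -m jog '[[[0,0.1,0,1],[0,0.3,0,2],[0,0.5,0,3],[0,0.7,0,4],[0,0.9,0,5],[0,1.1,0,6],[0,1.3,0,7],[0,1.5,0,8],[0,1.7,0,9],[0,1.85,0,10]]]'; python3 -m jog '[[[0,0,0,1],[0,0,0,1.24],[0,0,0,1.24],[0,0,0,1.24],[0,0,0,1.24]]]'; python3 look.py w26; python3 - <<'E'
from h import *
for n in ('side','top'):
    c=camera(n); cv2.imwrite(f'pics/v26_{n}.png',cv2.resize(c['img'],None,fx=1.5,fy=1.5))
E
```

```text
t: 71.35
eef_pos: [0.5247, -0.0235, 0.1367]
orientation: [-0.03, -3.141, 0.003]
wrist_force: [0.5, -0.5, 0.7]
grip_width: 0.0384
t: 72.15
eef_pos: [0.5276, -0.0234, 0.3214]
orientation: [0.031, 3.133, 0.002]
wrist_force: [0.1, 1.0, -0.1]
grip_width: 0.0854
t: 73.15
eef_pos: [0.5266, 0.0705, 0.316]
orientation: [-2.049, -2.381, 0.003]
wrist_force: [0.2, -0.5, -0.5]
grip_width: 0.0854
t: 73.65
eef_pos: [0.527, 0.0701, 0.3168]
orientation: [-2.24, -2.202, 0.001]
wrist_force: [-0.7, -1.0, -0.5]
grip_width: 0.0853
73.65 [0.527  0.0701 0.3168] yaw -0.99
bench 1522 px [191.  24.] z 0.0118 [422.9 241.1] (69.8, 125.4) short-side dir 75.1 bgr [62. 63. 61.] CUT
bench 2770 px [259.  34.] z 0.0193 [530.4 226. ] (64.7, 70.5) short-side dir -0.9 bgr [91. 93. 90.] CUT
bench 6560 px [323.  99.] z 0.0193 [606.4 129.6] (59.6, 260.4) short-side dir -1.2 bgr [ 99. 101.  98.] CUT
bench 2382 px [145. 225.] z 0.0056 [355.1 -25.2] (55.1, 103.4) short-side dir 78.2 bgr [24. 40. 67.] 
platen 6242 px [473. 143.] z 0.0543 [788.7  97. ] (84.7, 116.5) short-side dir -1.9 bgr [145. 147. 149.] CUT
c3 .100 5114 px [258. 137.] z 0.0996 [527.3 112.5] (51.7, 98.3) short-side dir -1.0 bgr [123. 122. 116.] 
posts 62 px [216.  92.] z 0.118 [488.8 159.2] (6.5, 7.6) short-side dir -8.8 bgr [94. 95. 96.] 
posts 63 px [303.  92.] z 0.1183 [569.4 157.4] (6.9, 7.5) short-side dir 88.6 bgr [ 98.  99. 100.] 
posts 51 px [219. 187.] z 0.1179 [486.9  68. ] (6.4, 7.4) short-side dir 76.4 bgr [65. 66. 67.] 
posts 48 px [298. 187.] z 0.1178 [567.5  66.4] (6.3, 7.4) short-side dir -78.9 bgr [90. 90. 91.] 
posts 479 px [484. 275.] z 0.1201 [781.9 -43.5] (24.4, 55.0) short-side dir -32.1 bgr [50. 29. 19.] CUT
```

View pics/w26.png

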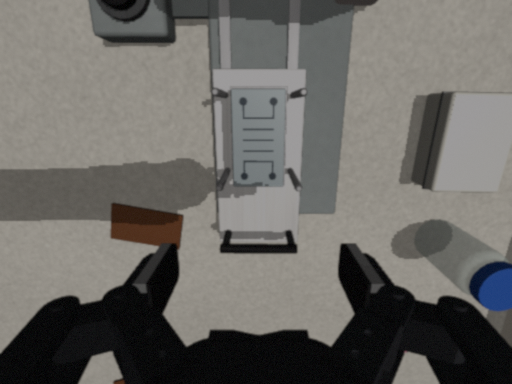

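View pics/v26_top.png

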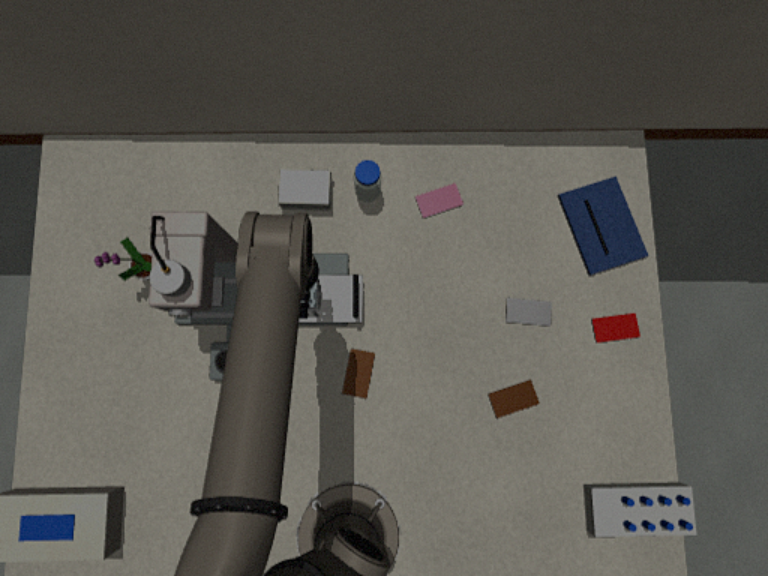

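View pics/v26_side.png

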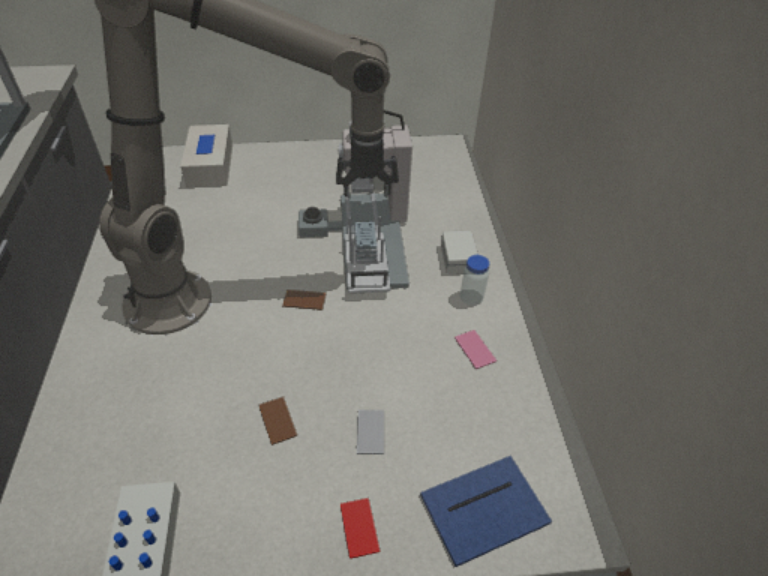

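The stack is intact: top chip at (527.3, 112.5), 99.6 mm, square. The spare plate lies on the bench, and the bottle, tip box and orchid are where they were. The gripper is clear. I'll hand in.

```bash
python3 -c "
from station import *
print(close_job()); print(get_state()['t'])"
```

```text
the job is handed in; nothing more can be done
None
the job is handed in; nothing more can be done
```

I did the job as set and handed it in at about 74 s; no verdict was reported. I pulled the bed out and stacked chip, plate, chip, plate, chip on the platen. I then pushed the bed home, held the button down for about 8 s, let it go and pulled the bed right out again.

**Last checks:**
- **Bed:** it reached its stop on the final pull, with the handle at y = -0.022 m.
- **Stack:** the top chip is within about 1 mm of the platen centre, square to within 0.2°, its top at 99.6 mm against 100 mm expected for five layers. Each layer was measured within about 1 mm of centre as I placed it. After pressing, only the top chip was measured; the lower layers looked in order in the side picture.
- **Press:** the button read fully down during the hold (24 N against its stop), and the ram was seen on the stack. Afterwards both the ram and the button came back up.
- **Rest of the bench:** the spare plate lies on the bench, the gripper touches nothing, and the bottle, tip box and orchid look unmoved.

**Disagreements:**
- The camera put the button's top at about 65.5 mm, not the 62 mm given.
- My first push on the button briefly read 55 N at the wrist before I eased it to 24 N. The load was on the fingertips, not the gripper's body.

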